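# Check a sample press with a gauge blade

## Robot

A 6-joint arm with a two-finger parallel gripper is mounted at the origin on the work surface. World frame = base frame: x ahead of the robot, y to its left, z up, the work surface at z = 0. Lengths are in m, angles in degrees, forces in N, time in s.
With the tool pointing down it reaches from about 0.225 to 0.725 m from the base axis. Payload 3.1 kg.
Tool frame: the origin (TCP) lies midway between the tips of the shut fingers; the grasp point (between the pads) lies 19 mm behind it; z points along the fingers, x is the direction in which the jaws open and shut, and the axes are right-handed (so a half turn about z gives the same grasp; the last joint's range is limited). The gripper opens to 85 mm and grips with 20 to 120 N. Pads are 22 mm wide; open, the fingers measure 114 mm over their backs; the gripper's body (76 mm by 85 mm) begins 54 mm behind the grasp point. The pads swing forward as they close: fully open they stand 13 mm farther back than shut.
Start: joints at [69.053, 2.75, 5.684, 92.934, 0, 82.678], TCP at [0.124, 0.51, 0.202] pointing down, gripper open.
Joint ranges: [-166.93, 166.93], [-56.73, 111.36], [-69.38, 81.34], [-121.58, 131.49], [-85.45, 84.26], [-180, 180]. Speed limits (degrees/s): [159.86, 159.86, 180, 180, 180, 180].

## Interface

Orientations are given as [roll, pitch, yaw] about the fixed x, y, z axes, in that order (R = Rz(yaw) Ry(pitch) Rx(roll)).
In Python, from station import r gives the robot as it stands.
- The arm moves only by the shell command python3 -m inch 'ROWS'. ROWS is a JSON object of lists of equal length, an entry for each row: "delta_pos": the shift along the tool's x, y, z in m, a list of three; "spin": the turn about the tool's z in rad; "hand": the opening in per cent of the stroke, from 0 (shut) to 100 (fully open). A call has exactly 10 rows; each row is the pose to reach, as a shift and turn from the pose commanded when the call began, along the tool's axes at that moment; what a row does not reach only later rows make up. A row lasts 1/12 s, in which the tool goes at most 41.7 mm and 7.16 degrees, less where a joint would pass 70% of its speed; a pose out of reach is approached as far as the arm can. A call with a gripper value outside its range is refused whole. The fingers move at their own pace and stop on an object; the grip force is fixed at half the most. Time passes only in rows, so rows that repeat a pose let the fingers close, or fill a call up. It gives the time, the measured TCP pose, the force and the opening at its end, in the units of the state.
- r.state(): the state, without advancing time (a new reading comes with each control period).
- r.grab_frame(name): name is "scene" or "top" or "wrist"; returns a dict with "frame" (400x640x3 uint8, red, green, blue), "intrinsics" (3x3 intrinsics, pixels), "k1" (the pictures are not rectified: a ray, as slopes to the right and down, at radius r is drawn at 1 + k1 r^2 times it, then the intrinsics apply), "xyz" and "attitude" of the camera in the world; the wrist camera has in their place "tool_from_camera" (4x4, takes a point from camera to tool coordinates, whose origin is the TCP and whose axes are the tool frame's). Camera axes: x right, y up, looking along -z (the intrinsics and any distortion apply to the point x, -y, -z); pixel columns grow to the right and rows downward; lengths in m; the calibration is good to about 2 mm. A picture is of the moment at which its call begins: read the wrist's pose just before it. There is no depth.
- r.close_job(): hands the job in, once; it reports no verdict.
The state is a dict: "clock": time; "qpos": joint angles; "dq": joint speeds; "effort": joint torques, N m; "ee_pos": TCP position; "ee_rot": TCP orientation; "ft_force": force on the tool from outside, world axes, zero at the start; "moment": the same for the moment, N m; "gripper_width": finger opening in m.
Only numpy, scipy, OpenCV 4.12 (cv2) and the standard library are available. Lean on these libraries where they do the work, as an engineer would, in place of code of your own. Each camera call takes 0.05 s, during which the arm holds its last target.

## Task

Check the closure of the hand press: slide the narrow gauge blade into the slot under the ram until its shoulder is fully home against the slot's cheeks, and let go of it. Then flip the safety catch outward, clear of the lever's lug, and only then pull the lever towards the front of the press by its black cross grip as far as it will go, so that the foot clamps the blade. The lever springs back, so finish while still holding it fully pulled; leave the wide gauge and the other things on the bench where they are.

Things in the scene. Friction and masses are not known exactly. Their poses are not given: they have to be found in the camera images.
- press: Grey hand press, fixed to the bench. Origin on the bench (z 0) below the middle of the slot's mouth; x points from its front into the slot, y to its left, z up; all numbers for its parts are mm in this frame. Bed: top at z 30, x -100 to 140, y -85 to 85, wing at left rear (x 15 to 115, y to 172). Head: front face at x 12, z 100 to 170, y -30 to 30; column behind it, x 60 to 135.
- slot_mouth (a point): Middle of the slot's mouth on its floor (press frame 0, 0, 30), axes as the press. The slot runs along +x between two steel cheeks (x 0 to 60, each 26 wide, tops at z 60); it is 28 wide (y -14 to 14), its floor flush with the bed at z 30. This point lies in the plane of the cheeks' front faces.
- gauge: The narrow gauge, loose, 0.11 to 0.22 kg, flat on the bench. Origin on its underside below the middle of the grip; x along the blade to its tip, z up. Black grip 70 long (x -30 to 40), 16 wide, 32 high; cross shoulder x 40 to 50, 46 wide, 20 high; steel blade x 50 to 105, 24 wide, 6 thick. All undersides are at z 0. Take it by the grip from above, fingers closing along its y.
- gauge_shoulder (a point): Middle of the narrow gauge's shoulder front face, on the underside (gauge frame 50, 0, 0 mm). Fully home, this point lies at slot_mouth and the grip rests on the bed.
- gauge_wide: The wide gauge, of the same form but with a blade 42 wide and a shoulder 64 wide; it does not fit the slot. To be left alone; the two gauges lie one on each side of the press, either way round.
- lever (a joint): Lever angle, rad: 0 at rest (leaning back 0.15 rad from upright), 0.85 at its stop, pulled to the front (-x of the press). A spring returns it: about 3 N at the grip at rest, 8 N at the stop. With the catch on, a steel lug on the left end of its shaft stops it at about 0.06 rad (do not force it). The ram follows the lever; its foot meets the blade at about 0.7 rad.
- lever_hinge (a point): Middle of the lever's axis (press frame 90, 0, 140 mm); the axis runs along the press's y; axes as the press.
- lever_grip: Black cross bar of the lever, a sleeve free to roll, 16 diameter, 92 long along the press's y, between two steel arms (inner faces at y -37 and 37). Origin at its middle, 130 mm from lever_hinge: press frame 109, 0, 269 at rest, about 6, 0, 239 at the stop. Pinch it from above at its middle, fingers closing along the press's x, and follow the arc.
- foot: Round steel foot of the ram, 22 diameter, on a spring of 3 N/mm; origin in its lower face (press frame 30, 0, 48 mm when the lever is at rest; it comes down about 12 mm to meet the blade).
- catch (a joint): Safety catch angle, rad: 0 on (its finger lies in front of the lug), 1.4 flipped fully outward to the left (+y of the press); starts between 0 and 0.12, clear of the lug from about 0.8. It turns about an axis along the press's x through press frame y 140, z 168, and stays where it is left by friction (about 1 N at the tab).
- catch_tab (a point): Near the top of the catch's steel tab, mid-plane, 50 mm from the catch's axis. Tab x 13 to 37, 6 thick, 55 long. Catch on: it leans 0.5 rad inward (point at press frame 25, 116, 212); fully flipped, 0.9 rad outward (25, 179, 199). Push it to the left from its inner side with shut fingertips: free space there, y 35 to 105, x under 75, above z 40. Axis rod and post top: z 173.
- bottle_a: White jar 68 diameter, 130 high, bystander; origin under its centre.
- bottle_b: White bottle with orange cap, 64 diameter, 130 high, bystander; origin under its centre.
- sieve: Small brass sieve pan, 104 diameter, 50 high, bystander; origin under its centre.
- dish: White weighing dish, 80 diameter, 14 high, bystander; origin under its centre.
- brush: Sieve brush with a wooden handle, bystander, lying on the bench.
- spoon: Steel sample spoon, bystander, lying on the bench.
Not all that is in view belongs to the job. What is shaped like the gauge but blue is not meant.

How it is judged:
By the outcome, as a careful person would: the job done as asked, in the order asked, and still so for the second after the job is handed in, while the arm keeps its last pose, push and grip.
It also fails if it takes over 72 s, if anything falls off the work surface, if the arm or the gripper's body presses on something with over 40 N, if the wrist force passes 120 N, or if a joint passes its speed limit or range.

## Working session

There is one attempt and no reset: what is moved stays moved. The work goes in short steps, Python scripts to look and compute and a shell command to move; the robot and the scene stay as the last step left them, time stands still between calls to the robot, and variables do not carry over. Pictures are saved under pics/ and viewed, and the job is handed in when it is done.

```bash
ls; mkdir -p pics
python3 - <<'E'
from station import r
import cv2
print(r.state())
for n in("scene","top","wrist"):
    f=r.grab_frame(n)
    cv2.imwrite(f"pics/{n}0.png",f["frame"][:,:,::-1])
    print(n,{k:v for k,v in f.items() if k!="frame"})
E
```

```text
pics
{'clock': 0.0, 'qpos': array([ 6.90533380e+01,  2.79280620e+00,  5.59102410e+00,  9.29310206e+01,
       -7.37614860e-05,  8.26759065e+01]), 'dq': array([ 0.06234359,  0.00326482,  0.01376652, -0.01471977, -0.04461536,
       -0.10278221]), 'effort': array([-2.24081068e-04, -3.38779950e+01,  3.20015681e+01,  2.04195053e-02,
       -2.89707277e-04,  5.84567744e-06]), 'ee_pos': array([0.12343947, 0.50960005, 0.20081283]), 'ee_rot': array([-1.79983143e+02,  1.31728584e-01,  7.63774509e+01]), 'ft_force': array([ 0.53783559, -0.09925163, -0.11336143]), 'moment': array([0.01931617, 0.00197028, 0.02654297]), 'gripper_width': 0.08542006150758592}
scene {'intrinsics': array([[494.02072931,   0.        , 323.63039898],
       [  0.        , 494.02072931, 203.9905818 ],
       [  0.        ,   0.        ,   1.        ]]), 'k1': -0.04665057965102467, 'xyz': array([ 1.02901361, -0.48004178,  1.25549639]), 'attitude': array([31.05281025,  0.13052527, 50.97932677])}
top {'intrinsics': array([[403.60922502,   0.        , 320.28494474],
       [  0.        , 403.60922502, 198.23191443],
       [  0.        ,   0.        ,   1.        ]]), 'k1': -0.073791382192065, 'xyz': array([ 0.38935049, -0.07501609,  1.45131921]), 'attitude': array([ 5.82149754e+00,  5.10111510e-02, -9.02755167e+01])}
wrist {'intrinsics': array([[308.43066041,   0.        , 320.54035718],
       [  0.        , 308.43066041, 198.20863218],
       [  0.        ,   0.        ,   1.        ]]), 'k1': 0.012690413576569191, 'tool_from_camera': array([[ 9.99998773e-01,  4.42391886e-04,  1.50270743e-03,
         3.97747456e-04],
       [ 8.81466462e-04, -9.51920921e-01, -3.06342592e-01,
        -7.97205746e-02],
       [ 1.29493516e-03,  3.06343541e-01, -9.51920143e-01,
        -1.72684968e-01],
       [ 0.00000000e+00,  0.00000000e+00,  0.00000000e+00,
         1.00000000e+00]])}
```

View pics/scene0.png

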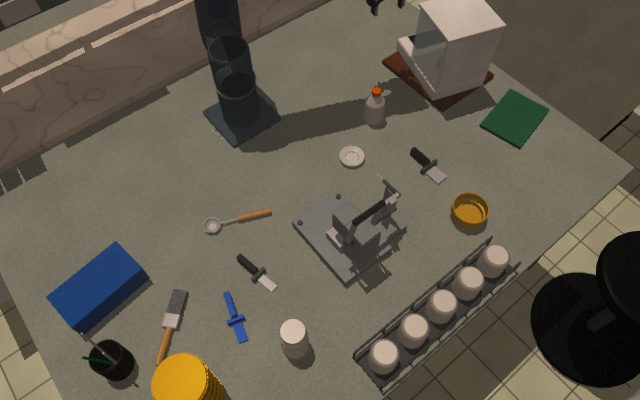

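View pics/top0.png

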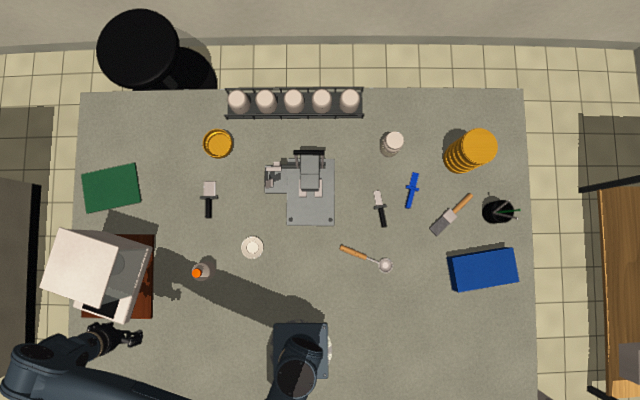

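View pics/wrist0.png

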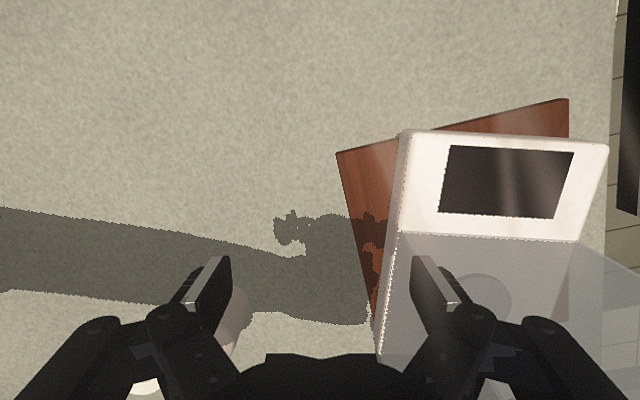

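The top view shows the press around (310,190). Gauge-like candidates in it are (209,198) on the left, (380,208) on the right, and a blue decoy at (412,190). I'll compare the first two in a close crop.

```bash
cat > h.py <<'E'
import numpy as np, cv2
from scipy.spatial.transform import Rotation as R
from station import r
def grab(n):
    s=r.state(); f=r.grab_frame(n)
    if n=="wrist":
        T=np.eye(4);T[:3,:3]=R.from_euler('xyz',s['ee_rot'],degrees=True).as_matrix();T[:3,3]=s['ee_pos']
        C=T@np.array(f['tool_from_camera'])
    else:
        C=np.eye(4);C[:3,:3]=R.from_euler('xyz',f['attitude'],degrees=True).as_matrix();C[:3,3]=f['xyz']
    return dict(img=f['frame'][:,:,::-1].copy(),K=f['intrinsics'],k1=f['k1'],C=C)
def proj(c,P):
    P=np.atleast_2d(P); p=(P-c['C'][:3,3])@c['C'][:3,:3]
    s=np.c_[p[:,0],-p[:,1]]/(-p[:,2:3]); s=s*(1+c['k1']*(s**2).sum(1,keepdims=True))
    return s@c['K'][:2,:2].T+c['K'][:2,2]
def back(c,uv,z):
    uv=np.atleast_2d(np.array(uv,float)); d=(uv-c['K'][:2,2])/np.diag(c['K'])[:2]
    s=d.copy()
    for _ in range(20): s=d/(1+c['k1']*(s**2).sum(1,keepdims=True))
    ray=np.c_[s[:,0],-s[:,1],-np.ones(len(s))]@c['C'][:3,:3].T
    o=c['C'][:3,3]; return o+ray*((z-o[2])/ray[:,2:3])
def crop(img,x0,y0,x1,y1,k,name,pts=None):
    im=cv2.resize(img[y0:y1,x0:x1],None,fx=k,fy=k,interpolation=cv2.INTER_NEAREST)
    for p in (pts if pts is not None else []): 
        cv2.drawMarker(im,(int((p[0]-x0+.5)*k),int((p[1]-y0+.5)*k)),(0,0,255),cv2.MARKER_CROSS,8,1)
    cv2.imwrite(name,im)
E
python3 - <<'E'
from h import *
c=grab("top"); crop(c['img'],190,130,430,240,3.3,"pics/t1.png")
c2=grab("scene"); crop(c2['img'],220,140,460,310,3.3,"pics/s1.png")
for n,uv,z in[("gL",(208,200),.03),("gR",(381,210),.03),("bedcorners",[(286,225),(334,225),(334,159)],.03),("cross",(310,151),.26)]:
    print(n,back(c,uv,z).round(4).tolist())
E
```

```text
gL [[0.5299, 0.3253, 0.03]]
gR [[0.4914, -0.2889, 0.03]]
bedcorners [[0.4402, 0.0467, 0.03], [0.4394, -0.1222, 0.03], [0.6751, -0.1242, 0.03]]
cross [[0.6537, -0.0443, 0.26]]
```

View pics/t1.png

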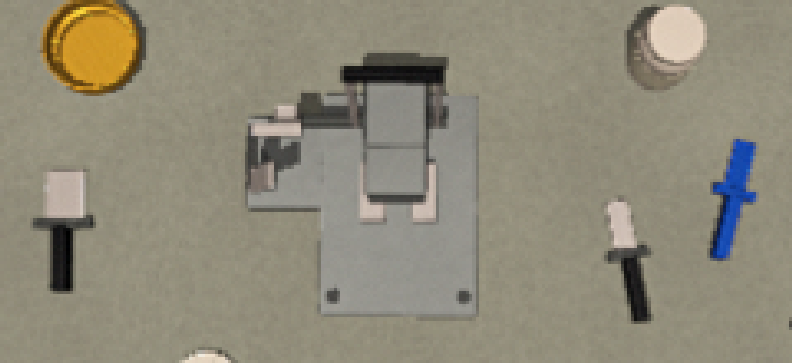

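View pics/s1.png

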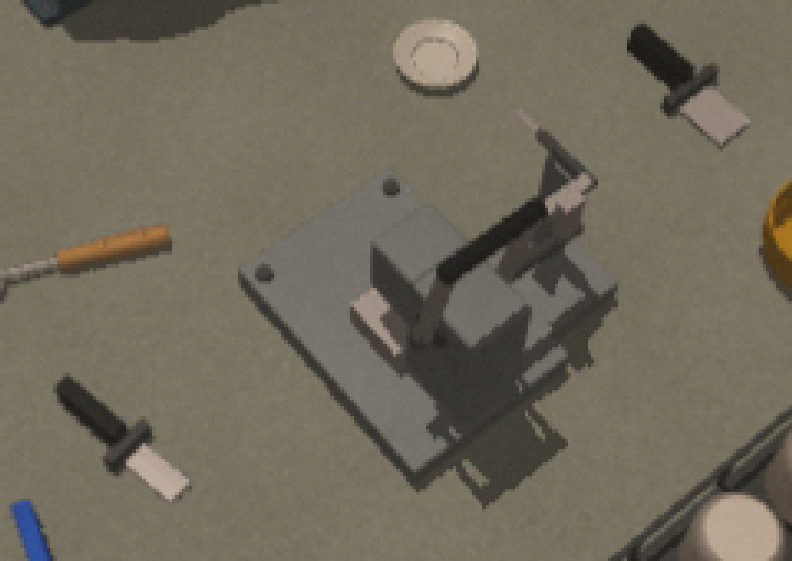

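The left gauge (209,198) has the wide blade. The right one (381,210) has the narrow blade and is black, so that's the one I want. I'll fly above it.

```bash
cat >> h.py <<'E'
def plan(p,yaw=None):
    s=r.state(); Rm=R.from_euler('xyz',s['ee_rot'],degrees=True).as_matrix()
    d=Rm.T@(np.array(p)-s['ee_pos']); y=s['ee_rot'][2]
    sp=0 if yaw is None else -np.deg2rad((yaw-y+180)%360-180)
    print("delta",d.round(4).tolist(),"spin",round(sp,4),"dist",np.linalg.norm(d).round(3),"tool yaw",y.round(2))
E
python3 -m inch '{"delta_pos":[[-0.686,0.482,0],[-0.686,0.482,0],[-0.686,0.482,0],[-0.686,0.482,0],[-0.686,0.482,0],[-0.686,0.482,0],[-0.686,0.482,0],[-0.686,0.482,0],[-0.686,0.482,0],[-0.686,0.482,0]],"spin":[-0.04,-0.08,-0.12,-0.16,-0.2,-0.24,-0.28,-0.32,-0.36,-0.39],"hand":[100,100,100,100,100,100,100,100,100,100]}'
python3 -c "
from h import *
plan([.43,-.27,.2],99)"
```

```text
clock: 1.08
ee_pos: [0.2763, 0.1208, 0.2022]
ee_rot: [179.9, -0.0, 98.9]
ft_force: [1.5, 0.5, -0.1]
gripper_width: 0.0852
delta [-0.4098, 0.0915, 0.0023] spin -0.0021 dist 0.42 tool yaw 98.88
```

```bash
python3 -m inch '{"delta_pos":[[-0.41,0.091,0],[-0.41,0.091,0],[-0.41,0.091,0],[-0.41,0.091,0],[-0.41,0.091,0],[-0.41,0.091,0],[-0.41,0.091,0],[-0.41,0.091,0],[-0.41,0.091,0],[-0.41,0.091,0]],"spin":[0,0,0,0,0,0,0,0,0,0],"hand":[100,100,100,100,100,100,100,100,100,100]}'
python3 -c "
from h import *
c=grab('wrist'); cv2.imwrite('pics/w1.png',c['img'])"
```

```text
clock: 1.92
ee_pos: [0.4273, -0.2681, 0.2018]
ee_rot: [180.0, -0.0, 98.7]
ft_force: [1.3, 0.2, 1.5]
gripper_width: 0.0854
```

View pics/w1.png

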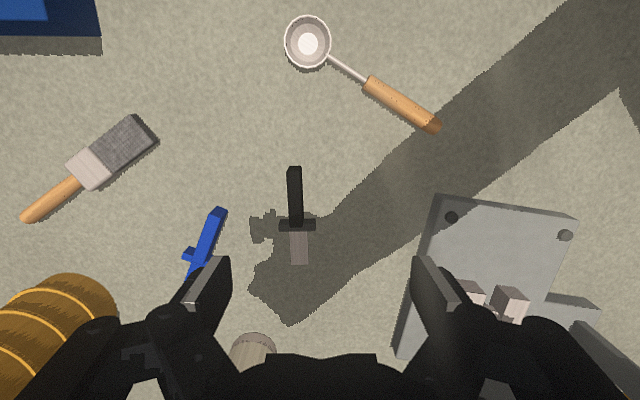

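The wrist view shows the narrow gauge, with its grip end at about (294,166), shoulder at (297,225) and blade tip at (300,265). The press bed is on the right. I'll enlarge it to get accurate corners.

```bash
python3 -c "
from h import *
c=grab('wrist'); crop(c['img'],260,150,340,280,4.5,'pics/w2.png')
crop(c['img'],400,180,640,360,3.3,'pics/w3.png')
for u,z in [((294.5,166.5),.032),((298.5,264.5),.006),((451,217),.03),((566,235),.03),((437,194),.03)]: print(back(c,u,z).round(4).tolist())
print([c['C'][:3,3].round(3)])
"
```

```text
[[0.426, -0.3057, 0.032]]
[[0.5629, -0.286, 0.006]]
[[0.4595, -0.116, 0.03]]
[[0.4616, 0.0246, 0.03]]
[[0.4344, -0.1395, 0.03]]
[array([ 0.351, -0.286,  0.371])]
```

View pics/w2.png

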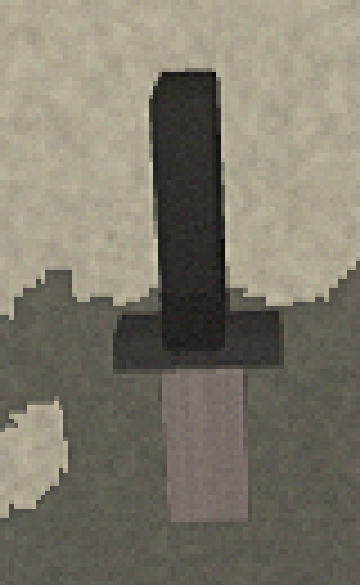

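View pics/w3.png

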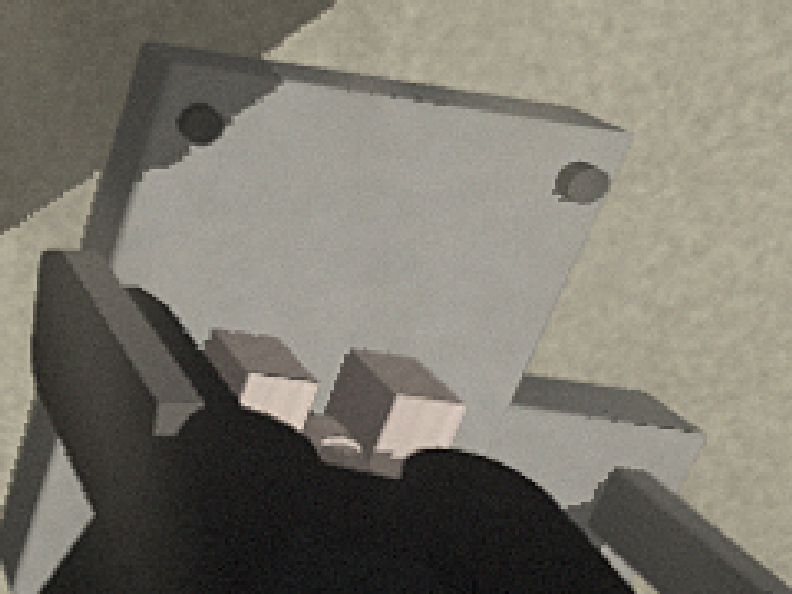

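```bash
cat >> h.py <<'E'
def box(x0,x1,y0,y1,z0,z1):
    P=np.array([[x,y,z] for x in(x0,x1) for y in(y0,y1) for z in(z0,z1)],float)/1000
    E=[(i,j) for i in range(8) for j in range(i+1,8) if bin(i^j).count('1')==1]
    return P,E
GA=[box(-30,40,-8,8,0,32),box(40,50,-23,23,0,20),box(50,105,-12,12,0,6)]
PR=[box(-100,140,-85,85,0,30),box(15,115,85,172,0,30),box(0,60,14,40,30,60),box(0,60,-40,-14,30,60),box(12,60,-30,30,100,170),box(60,135,-30,30,30,170)]
def w(P,pose): # pose x,y,z,yawdeg
    x,y,z,a=pose; a=np.deg2rad(a); M=np.array([[np.cos(a),-np.sin(a),0],[np.sin(a),np.cos(a),0],[0,0,1]])
    return P@M.T+[x,y,z]
def overlay(c,items,x0,y0,x1,y1,k,name):
    im=cv2.resize(c['img'][y0:y1,x0:x1],None,fx=k,fy=k,interpolation=cv2.INTER_NEAREST)
    for boxes,pose,col in items:
        for P,E in boxes:
            q=(proj(c,w(P,pose))-[x0,y0]+.5)*k
            for i,j in E: cv2.line(im,tuple(int(v) for v in q[i]),tuple(int(v) for v in q[j]),col,1)
    cv2.imwrite(name,im)
E
python3 -c "
from h import *
c=grab('wrist'); import pickle; pickle.dump(c,open('c1.pkl','wb'))
s=r.state();print(s['ee_pos'],s['ee_rot'],c['C'][:3,3])
a=back(c,(301.2,166.2),0)[0]; b=back(c,(306.2,265.6),.006)[0]; print(a,b,np.linalg.norm((b-a)[:2]),np.degrees(np.arctan2(b[1]-a[1],b[0]-a[0])))
th=np.degrees(np.arctan2(b[1]-a[1],b[0]-a[0])); d=(b-a)[:2]/np.linalg.norm((b-a)[:2]); o=a[:2]*0.5+b[:2]*0.5-d*.0375
print(o,th)
overlay(c,[(GA,(o[0],o[1],0,th),(0,0,255))],260,150,340,280,4.5,'pics/w4.png')
b1=back(c,(460.6,217.3),.03)[0];b2=back(c,(577,235),.03)[0];print(b1,b2)
overlay(c,[(PR,(.540,-.038,0,0),(0,0,255))],400,180,640,360,3.3,'pics/w5.png')
t=grab('top');pickle.dump(t,open('t1.pkl','wb'))
overlay(t,[(GA,(o[0],o[1],0,th),(0,0,255)),(PR,(.540,-.038,0,0),(0,0,255))],250,130,430,240,4.4,'pics/t2.png')
"
```

```text
[ 0.42686564 -0.26801032  0.19945822] [-179.82688916   -0.18446519   98.5151299 ] [ 0.34962345 -0.28195255  0.37124711]
[ 0.4291617  -0.29395558  0.        ] [ 0.56059243 -0.27005474  0.006     ] 0.1335862456092471 10.306680462882598
[ 0.45798216 -0.28871455] 10.306680462882598
[ 0.45624905 -0.09884583  0.03      ] [0.45796228 0.04427279 0.03      ]
```

View pics/w4.png

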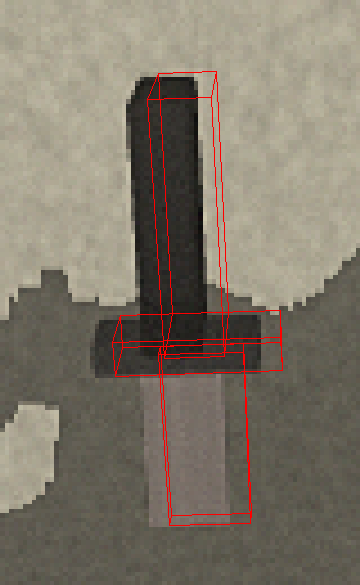

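View pics/w5.png

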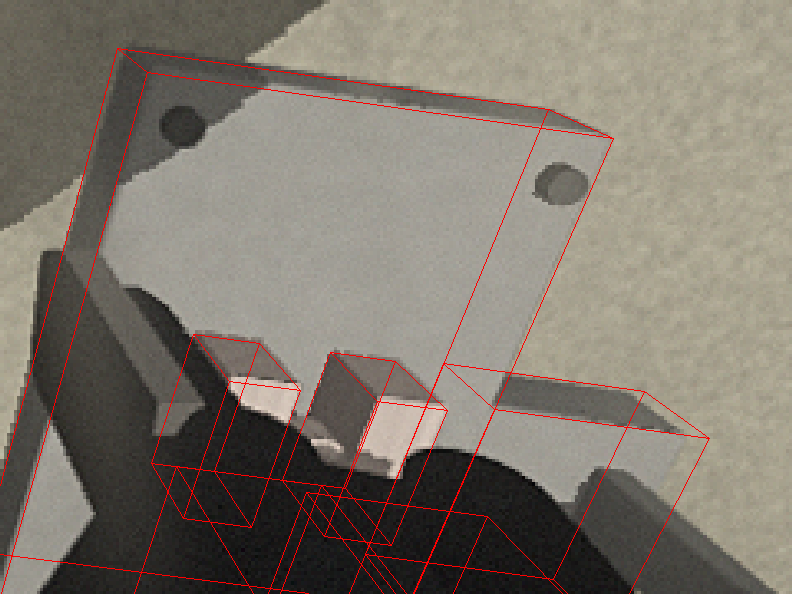

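View pics/t2.png

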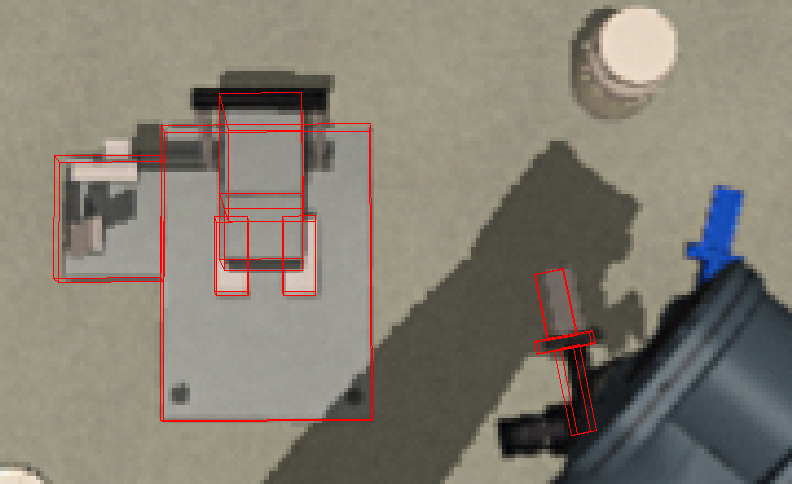

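```bash
cat >> h.py <<'E'
def gaugefit(c,a,b):
    a=back(c,a,0)[0]; b=back(c,b,.006)[0]; d=(b-a)[:2]; L=np.linalg.norm(d);d/=L
    o=a[:2]*0.5+b[:2]*0.5-d*.0375; th=np.degrees(np.arctan2(d[1],d[0])); print("gauge",o.round(4),th.round(2),"L",L.round(4)); return (o[0],o[1],0,th)
E
python3 -c "
from h import *
import pickle
for i in range(4):
    s=r.state();print(s['clock'],s['ee_pos'].round(4),s['ee_rot'].round(2),s['dq'].round(2)); c=grab('wrist')
pickle.dump(c,open('c1.pkl','wb')); crop(c['img'],260,150,340,280,4.5,'pics/w6.png')
"
```

```text
2.1167 [ 0.4266 -0.2664  0.2006] [-1.7988e+02 -1.6000e-01  9.8610e+01] [ 1.84 -3.52 -1.16  0.82  0.19  0.11]
2.1667 [ 0.4266 -0.2655  0.2015] [-1.7994e+02 -1.0000e-01  9.8690e+01] [ 1.21 -2.59 -0.65  0.15 -0.07 -0.06]
2.2167 [ 0.4268 -0.2651  0.2022] [-1.7999e+02 -4.0000e-02  9.8750e+01] [ 0.81 -1.67 -0.46 -0.14 -0.13 -0.05]
2.2667 [ 0.4269 -0.2649  0.2027] [1.7997e+02 1.0000e-02 9.8780e+01] [ 0.45 -1.03 -0.08 -0.22 -0.02  0.09]
```

View pics/w6.png

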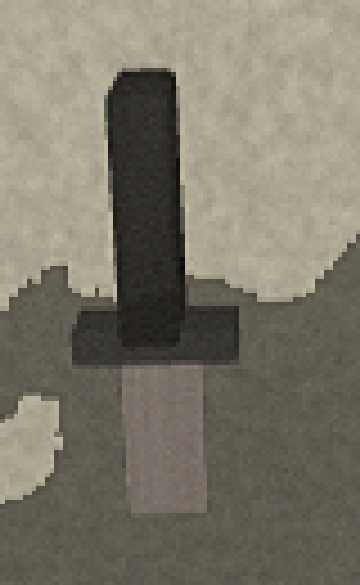

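```bash
python3 -c "
from h import *
import pickle
c=pickle.load(open('c1.pkl','rb')); g=gaugefit(c,(292.3,164.8),(297.1,263.5))
overlay(c,[(GA,g,(0,0,255))],260,150,340,280,4.5,'pics/w7.png')
t=pickle.load(open('t1.pkl','rb'))
overlay(t,[(GA,g,(0,0,255))],350,180,430,240,6,'pics/t3.png')
plan([g[0],g[1],.1],g[3]+90)
"
```

```text
gauge [ 0.4591 -0.2942] 10.13 L 0.134
delta [-0.0339, 0.0271, 0.103] spin -0.0232 dist 0.112 tool yaw 98.8
```

View pics/w7.png

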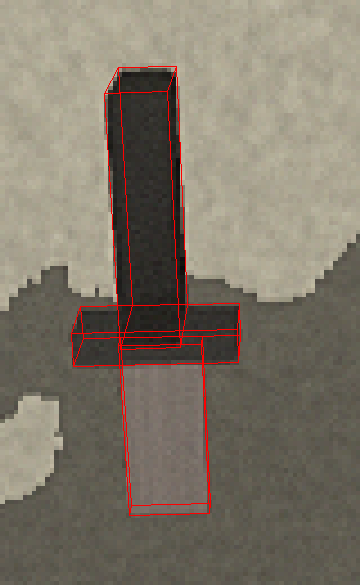

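View pics/t3.png

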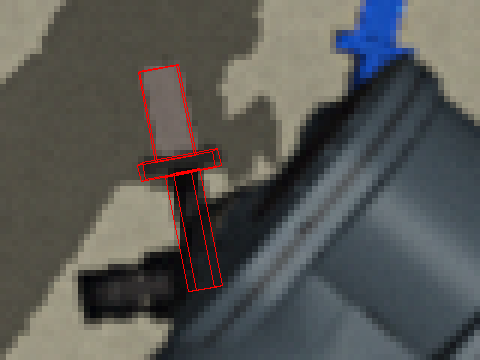

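```bash
python3 -c "
from h import *
print(r.state()['ee_pos'])
plan([.451,-.2955,.005],99.7)"
```

```text
[ 0.42701092 -0.26479313  0.20293375]
delta [-0.0338, 0.0188, 0.198] spin -0.0157 dist 0.202 tool yaw 98.8
```

```bash
python3 -m inch '{"delta_pos":[[-0.015,0.008,0.02],[-0.03,0.017,0.05],[-0.034,0.019,0.08],[-0.034,0.019,0.11],[-0.034,0.019,0.135],[-0.034,0.019,0.155],[-0.034,0.019,0.17],[-0.034,0.019,0.182],[-0.034,0.019,0.192],[-0.034,0.019,0.198]],"spin":[-0.016,-0.016,-0.016,-0.016,-0.016,-0.016,-0.016,-0.016,-0.016,-0.016],"hand":[100,100,100,100,100,100,100,100,100,100]}'
python3 -c "
from h import *
for i in range(4): c=grab('wrist')
s=r.state();print(s['ee_pos'].round(4),s['ee_rot'].round(2)); cv2.imwrite('pics/w8.png',c['img'])
plan([.451,-.2955,.005],99.7)"
```

```text
clock: 3.15
ee_pos: [0.451, -0.2959, 0.0036]
ee_rot: [180.0, 0.0, 99.7]
ft_force: [0.2, -0.5, 1.1]
gripper_width: 0.0854
[ 0.4516 -0.297   0.005 ] [1.7994e+02 8.0000e-02 9.9650e+01]
delta [0.0016, -0.0004, 0.0] spin -0.0009 dist 0.002 tool yaw 99.65
```

View pics/w8.png

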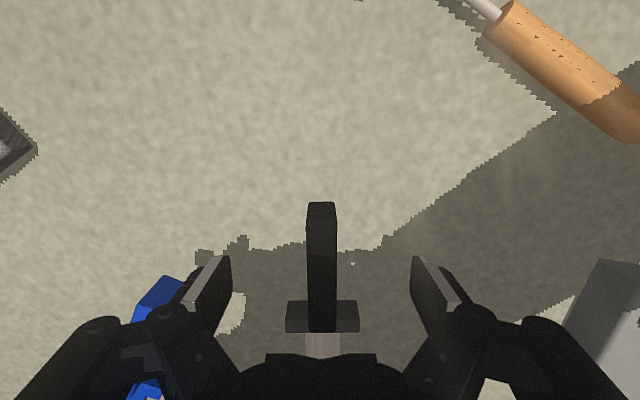

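The grip (320,270) is centred between the pads, and the blue decoy is clear of them on the outside. Closing now.

```bash
python3 -m inch '{"delta_pos":[[0,0,0],[0,0,0],[0,0,0],[0,0,0],[0,0,0],[0,0,0],[0,0,0],[0,0,0],[0,0,0],[0,0,0]],"spin":[0,0,0,0,0,0,0,0,0,0],"hand":[60,20,0,0,0,0,0,0,0,0]}'
python3 -m inch '{"delta_pos":[[0,0,-0.01],[0,0,-0.02],[0,0,-0.04],[0,0,-0.06],[0,0,-0.08],[0,0,-0.1],[0,0,-0.11],[0,0,-0.12],[0,0,-0.12],[0,0,-0.12]],"spin":[0,0,0,0,0,0,0,0,0,0],"hand":[0,0,0,0,0,0,0,0,0,0]}'
python3 -c "
from h import *
for i in range(3): c=grab('wrist')
s=r.state();print(s['ee_pos'].round(4),s['ee_rot'].round(2),s['gripper_width']); cv2.imwrite('pics/w9.png',c['img'])
plan([.40,-.04,.14],90)"
```

```text
clock: 4.18
ee_pos: [0.451, -0.2966, 0.004]
ee_rot: [-180.0, -0.0, 99.6]
ft_force: [-0.5, 0.0, 0.4]
gripper_width: -0.0001
clock: 5.02
ee_pos: [0.4512, -0.2968, 0.1243]
ee_rot: [180.0, 0.0, 99.6]
ft_force: [-0.4, 0.7, 0.0]
gripper_width: 0.0002
[ 0.4502 -0.2959  0.1224] [-1.7989e+02 -1.3000e-01  9.9640e+01] -0.0001889686518529839
delta [0.2608, -0.0067, -0.017] spin 0.1682 dist 0.261 tool yaw 99.64
```

View pics/w9.png

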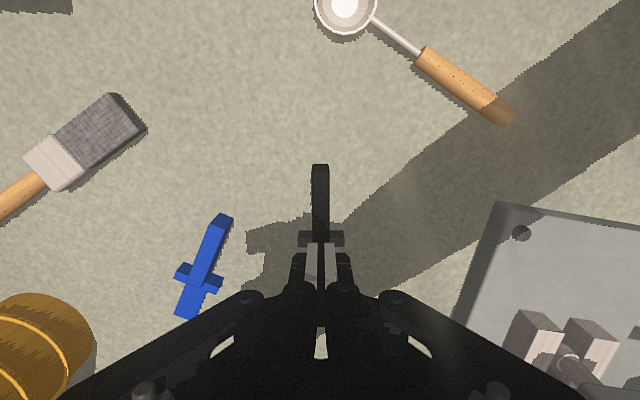

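```bash
python3 -c "
from h import *
f=r.grab_frame('wrist')
c=dict(img=f['frame'][:,:,::-1].copy(),K=f['intrinsics'],k1=f['k1'],C=np.array(f['tool_from_camera']))
print(proj(c,[[0,0,0],[0,.011,0],[0,-.011,0],[0,0,-.019],[0,-.011,-.019],[0,.011,-.019]]))
crop(c['img'],240,140,400,300,4.5,'pics/w10.png',proj(c,[[0,0,0],[0,.011,0],[0,-.011,0],[0,0,-.019]]))
c=grab('wrist');import pickle;pickle.dump(c,open('c2.pkl','wb'))
t=grab('top'); crop(t['img'],340,160,440,250,6,'pics/t4.png')
s=grab('scene'); crop(s['img'],200,220,320,320,6,'pics/s4.png')
"
```

```text
[[319.63629036 235.55035127]
 [319.66762204 251.72597164]
 [319.60376519 218.79559476]
 [319.50844863 250.02648266]
 [319.46991916 231.74362477]
 [319.54541949 267.61514614]]
```

View pics/w10.png

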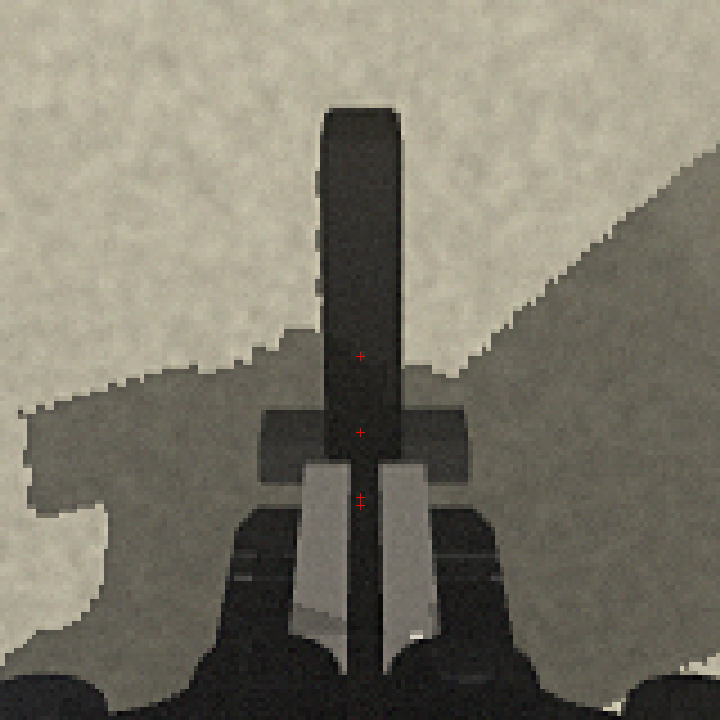

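View pics/s4.png

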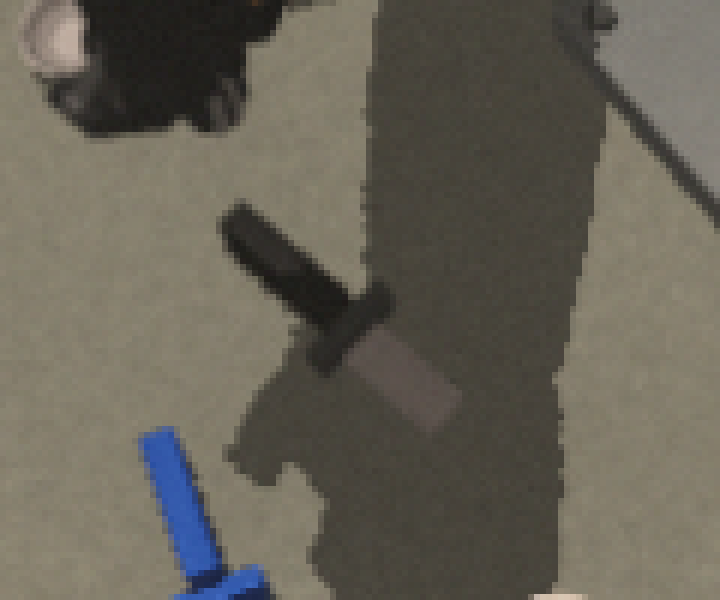

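The gripper closed fully without gripping (width 0) and the gauge is still on the bench. I'll check where the fingertips really are, using the fixed cameras.

```bash
python3 -c "
from h import *
st=r.state(); print(st['ee_pos'],st['qpos'].round(2))
T=R.from_euler('xyz',st['ee_rot'],degrees=True).as_matrix()
P=[st['ee_pos']+T@np.array([0,0,-z]) for z in (0,.02,.04,.06)]
s=grab('scene'); q=proj(s,P); print(q.round(1)); crop(s['img'],150,180,290,300,5,'pics/s5.png',q)
f=r.grab_frame('wrist')
c=dict(img=f['frame'][:,:,::-1].copy(),K=f['intrinsics'],k1=f['k1'],C=np.array(f['tool_from_camera']))
for z in (0,.01,.02,.03,.04,.05,.06,.08): print(z,proj(c,[[0,-.011,-z],[0.01,-.011,-z],[0,0,-z]]).round(1).tolist())
"
```

```text
[ 0.45048493 -0.29624394  0.12293751] [-40.46   4.78  -1.17  84.16  -0.   -50.09]
[[238.1 243.2]
 [236.9 239.6]
 [235.7 236. ]
 [234.4 232.3]]
0 [[319.6, 218.8], [336.2, 218.8], [319.6, 235.5]]
0.01 [[319.5, 225.3], [337.1, 225.3], [319.6, 242.8]]
0.02 [[319.5, 232.5], [338.0, 232.5], [319.5, 250.9]]
0.03 [[319.4, 240.6], [339.1, 240.6], [319.4, 259.9]]
0.04 [[319.3, 249.8], [340.2, 249.8], [319.3, 270.1]]
0.05 [[319.2, 260.2], [341.6, 260.2], [319.2, 281.6]]
0.06 [[319.1, 272.2], [343.1, 272.2], [319.1, 294.9]]
0.08 [[318.7, 302.4], [347.0, 302.4], [318.8, 328.2]]
```

View pics/s5.png

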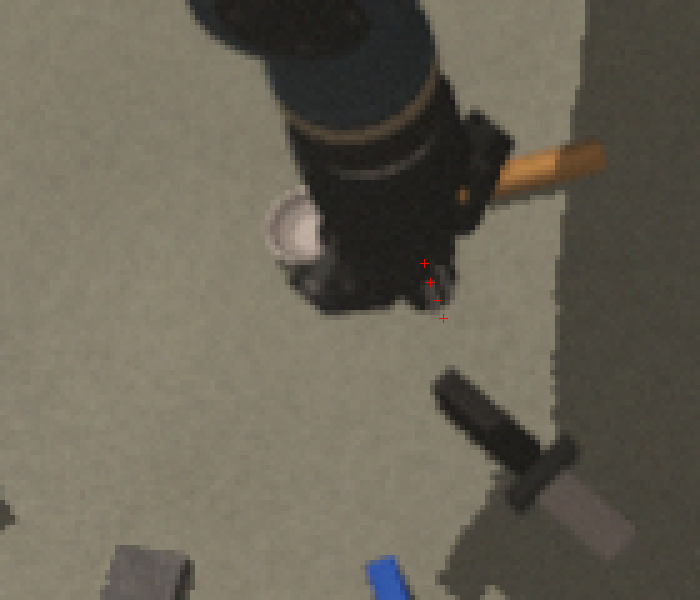

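View pics/t4.png

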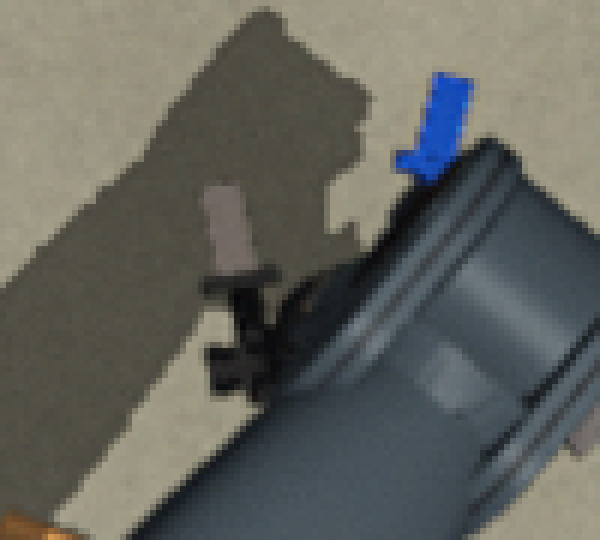

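```bash
python3 -c "
from h import *
import pickle
c=grab('wrist')
for yaw in(10.1,): overlay(c,[(GA,(.4591,-.2942,0,10.1),(0,0,255)),(PR,(.54,-.038,0,0),(0,255,0))],240,140,400,300,4.5,'pics/w11.png')
t=grab('top'); st=r.state();T=R.from_euler('xyz',st['ee_rot'],degrees=True).as_matrix()
P=[st['ee_pos']+T@np.array([0,0,-z]) for z in (0,.02,.04,.06)]
crop(t['img'],340,160,440,250,6,'pics/t5.png',proj(t,P))
"
```

```text
(no output)
```

View pics/w11.png

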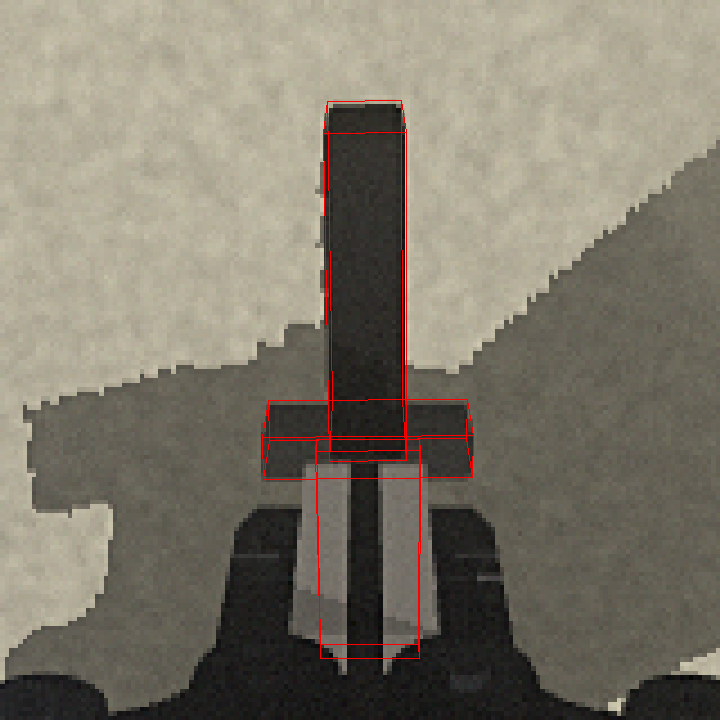

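View pics/t5.png

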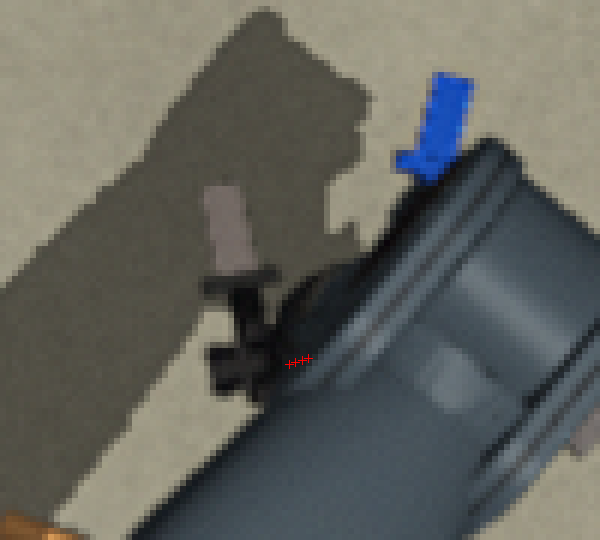

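The gauge hasn't moved. The pads swept over it, and both the open and closed pictures put the tips about 30 mm short of the nominal TCP. I'll reopen and go lower, watching the force.

```bash
python3 -m inch '{"delta_pos":[[0,0,0],[0,0,0],[0,0,0],[0,0,0],[0,0,0.02],[0,0,0.045],[0,0,0.07],[0,0,0.09],[0,0,0.105],[0,0,0.118]],"spin":[0,0,0,0,0,0,0,0,0,0],"hand":[100,100,100,100,100,100,100,100,100,100]}'
python3 -m inch '{"delta_pos":[[0,0,0],[0,0,0.002],[0,0,0.005],[0,0,0.008],[0,0,0.011],[0,0,0.014],[0,0,0.017],[0,0,0.02],[0,0,0.02],[0,0,0.02]],"spin":[0,0,0,0,0,0,0,0,0,0],"hand":[100,100,100,100,100,100,100,100,100,100]}'
python3 -c "
from h import *
c=grab('wrist'); cv2.imwrite('pics/w12.png',c['img'])
s=r.state(); print(s['ee_pos'].round(4),s['ft_force'].round(1),s['gripper_width'])"
```

```text
clock: 6.4
ee_pos: [0.4502, -0.296, 0.0042]
ee_rot: [-179.9, -0.1, 99.6]
ft_force: [-0.6, 0.9, 0.1]
gripper_width: 0.0853
clock: 7.23
ee_pos: [0.4508, -0.2964, -0.0143]
ee_rot: [-180.0, -0.0, 99.6]
ft_force: [0.2, 0.1, -0.1]
gripper_width: 0.0855
[ 0.451  -0.2966 -0.0141] [-0.1 -0.2 -0.3] 0.08556721822673657
```

View pics/w12.png

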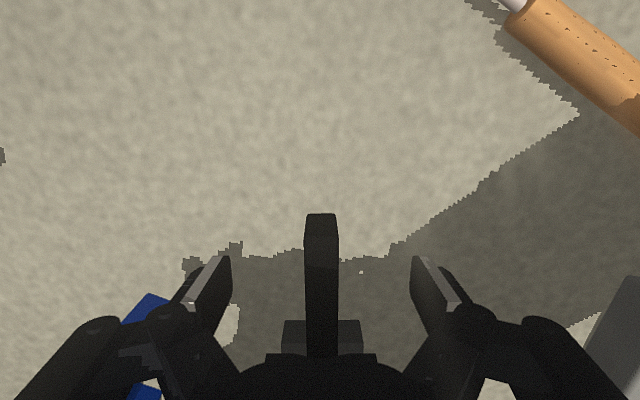

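```bash
python3 -m inch '{"delta_pos":[[0,0,0.004],[0,0,0.008],[0,0,0.01],[0,0,0.01],[0,0,0.01],[0,0,0.01],[0,0,0.01],[0,0,0.01],[0,0,0.01],[0,0,0.01]],"spin":[0,0,0,0,0,0,0,0,0,0],"hand":[100,100,100,70,40,20,10,0,0,0]}'
python3 -m inch '{"delta_pos":[[0,0,0],[0,0,0],[0,0,0],[0,0,0],[0,0,0],[0,0,0],[0,0,0],[0,0,0],[0,0,0],[0,0,0]],"spin":[0,0,0,0,0,0,0,0,0,0],"hand":[0,0,0,0,0,0,0,0,0,0]}'
python3 -c "
from h import *
c=grab('wrist'); cv2.imwrite('pics/w13.png',c['img'])
s=r.state(); print(s['ee_pos'].round(4),s['ft_force'].round(1),s['gripper_width'])"
```

```text
clock: 8.12
ee_pos: [0.4513, -0.2969, -0.0236]
ee_rot: [180.0, 0.0, 99.6]
ft_force: [0.4, -0.1, 2.5]
gripper_width: 0.0148
clock: 8.95
ee_pos: [0.4513, -0.2968, -0.0236]
ee_rot: [180.0, 0.0, 99.6]
ft_force: [-1.0, 0.8, 5.0]
gripper_width: 0.0151
[ 0.4513 -0.2969 -0.0236] [-0.2  0.4  6.1] 0.014710026559411272
```

View pics/w13.png

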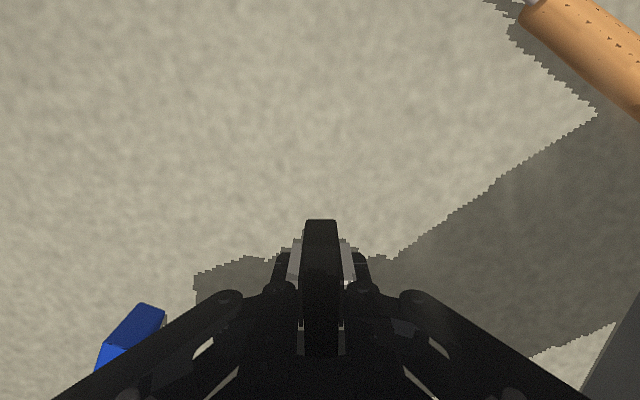

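Gripped at 14.8 mm, with the grip between the pads at (320,285). Next I lift it and carry it in front of the slot.

```bash
python3 -m inch '{"delta_pos":[[0,0,-0.005],[0,0,-0.015],[0,0,-0.03],[0,0,-0.05],[0,0,-0.07],[0,0,-0.09],[0,0,-0.1],[0,0,-0.1],[0,0,-0.1],[0,0,-0.1]],"spin":[0,0,0,0,0,0,0,0,0,0],"hand":[0,0,0,0,0,0,0,0,0,0]}'
python3 -c "
from h import *
c=grab('wrist'); cv2.imwrite('pics/w14.png',c['img'])
s=r.state(); print(s['ee_pos'].round(4),s['ft_force'].round(1),s['gripper_width'])
plan([.40,-.038,.075],90)"
```

```text
clock: 9.83
ee_pos: [0.4501, -0.2959, 0.0743]
ee_rot: [-179.9, -0.1, 99.6]
ft_force: [-0.5, -0.2, -1.6]
gripper_width: 0.0151
[ 0.4498 -0.2957  0.074 ] [-1.1  0.5 -2.7] 0.014736470053392771
delta [0.2624, -0.006, -0.0003] spin 0.1681 dist 0.262 tool yaw 99.63
```

View pics/w14.png

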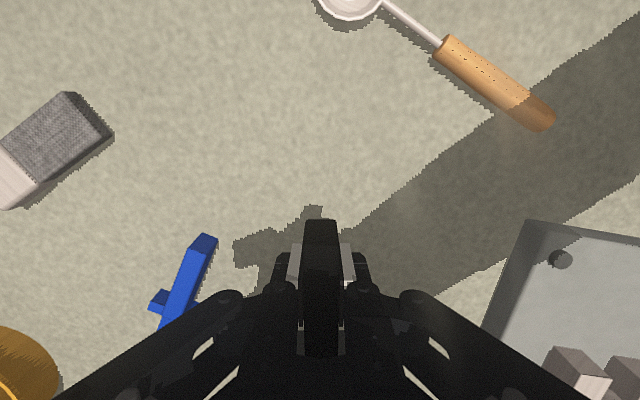

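```bash
python3 -m inch '{"delta_pos":[[0.02,0,0],[0.05,0,0],[0.085,-0.002,0],[0.12,-0.003,0],[0.155,-0.004,0],[0.19,-0.005,0],[0.22,-0.006,0],[0.242,-0.006,0],[0.255,-0.006,0],[0.262,-0.006,0]],"spin":[0.02,0.04,0.06,0.08,0.1,0.12,0.14,0.155,0.168,0.168],"hand":[0,0,0,0,0,0,0,0,0,0]}'
python3 -c "
from h import *
import pickle
for i in range(4): c=grab('wrist')
s=r.state(); print(s['ee_pos'].round(4),s['ee_rot'].round(2),s['ft_force'].round(1),s['gripper_width'])
d={'w':c,'t':grab('top'),'s':grab('scene')}; pickle.dump(d,open('d1.pkl','wb'))
a=np.deg2rad(s['ee_rot'][2]-90); g=(s['ee_pos'][0]+.008*np.cos(a),s['ee_pos'][1]+.008*np.sin(a),s['ee_pos'][2]+.0236,np.degrees(a))
pr=(.54,-.038,0,0)
print(g)
overlay(c,[(GA,g,(0,0,255))],220,180,420,400,2.7,'pics/w15.png')
overlay(d['t'],[(GA,g,(0,0,255)),(PR,pr,(0,255,0))],250,130,360,250,5,'pics/t15.png')
overlay(d['s'],[(GA,g,(0,0,255)),(PR,pr,(0,255,0))],270,150,430,300,4,'pics/s15.png')
"
```

```text
clock: 10.72
ee_pos: [0.3995, -0.0373, 0.0744]
ee_rot: [-179.8, -0.1, 90.1]
ft_force: [-0.7, -0.6, -2.4]
gripper_width: 0.0147
[ 0.401  -0.0398  0.0754] [-1.7995e+02  2.0000e-02  9.0010e+01] [ 0.1 -0.7 -2. ] 0.014845303634267283
(np.float64(0.40903979982136196), np.float64(-0.03980458130105004), np.float64(0.09898980610923985), np.float64(0.014214903162113046))
```

View pics/w15.png

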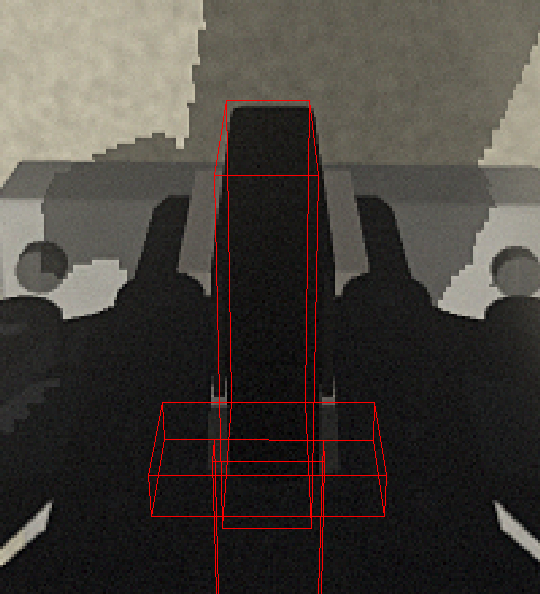

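View pics/t15.png

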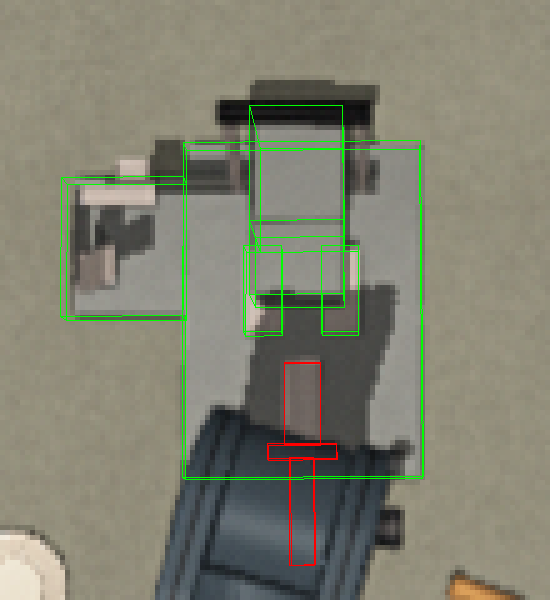

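View pics/s15.png

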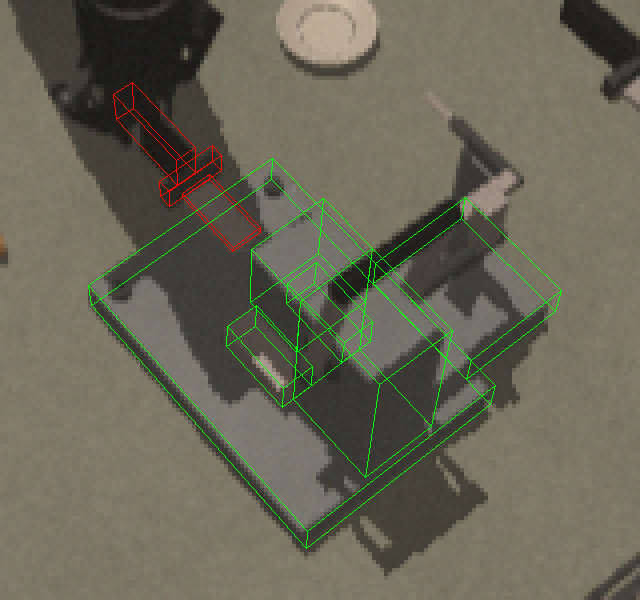

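```bash
python3 -c "
from h import *
import pickle
d=pickle.load(open('d1.pkl','rb')); c=d['w']
overlay(c,[(PR[:2],(.54,-.038,0,0),(0,255,0))],80,200,560,400,1.65,'pics/w16.png')
overlay(c,[],80,200,560,400,1.65,'pics/w17.png')
for n in'wt':
  pass
b=back(c,[(235.2,277.6),(410.2,278.8)],.03); print(b, b.mean(0))
"
```

```text
[[ 0.45845052 -0.10783096  0.03      ]
 [ 0.45936896  0.03346357  0.03      ]] [ 0.45890974 -0.0371837   0.03      ]
```

View pics/w16.png

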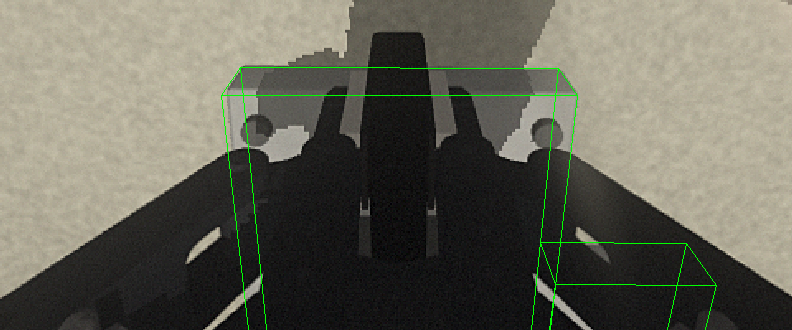

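View pics/w17.png

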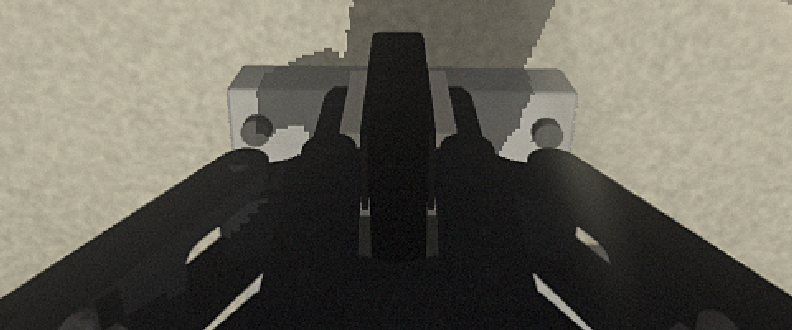

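```bash
python3 -c "
from h import *
s=r.state();print(s['ee_pos'].round(4),s['ee_rot'].round(2));plan([.402,-.0367,.0105],89.55)"
```

```text
[ 0.4013 -0.0402  0.0757] [-1.7998e+02  2.0000e-02  8.9950e+01]
delta [0.0035, 0.0007, 0.0652] spin 0.0069 dist 0.065 tool yaw 89.95
```

```bash
python3 -m inch '{"delta_pos":[[0.001,0,0.01],[0.002,0,0.02],[0.0035,0.0007,0.032],[0.0035,0.0007,0.042],[0.0035,0.0007,0.05],[0.0035,0.0007,0.057],[0.0035,0.0007,0.062],[0.0035,0.0007,0.065],[0.0035,0.0007,0.065],[0.0035,0.0007,0.065]],"spin":[0.002,0.004,0.007,0.007,0.007,0.007,0.007,0.007,0.007,0.007],"hand":[0,0,0,0,0,0,0,0,0,0]}'
python3 -c "
from h import *
import pickle
for i in range(3): c=grab('wrist')
s=r.state(); print(s['ee_pos'].round(4),s['ee_rot'].round(2),s['ft_force'].round(1),s['gripper_width'])
d={'w':c,'t':grab('top'),'s':grab('scene')}; pickle.dump(d,open('d2.pkl','wb'))
crop(d['t']['img'],270,150,350,240,6.5,'pics/t18.png'); crop(d['s']['img'],280,190,370,270,7,'pics/s18.png')
a=np.deg2rad(s['ee_rot'][2]-90); g=(s['ee_pos'][0]+.008*np.cos(a),s['ee_pos'][1]+.008*np.sin(a),s['ee_pos'][2]+.0236,np.degrees(a))
overlay(d['t'],[(GA,g,(0,0,255)),(PR[2:4],(.54,-.0378,0,-.45),(0,255,0))],270,150,350,240,6.5,'pics/t19.png')
overlay(d['s'],[(GA,g,(0,0,255)),(PR[2:4],(.54,-.0378,0,-.45),(0,255,0))],280,190,370,270,7,'pics/s19.png')
"
```

```text
clock: 11.85
ee_pos: [0.4021, -0.0359, 0.0112]
ee_rot: [180.0, 0.0, 89.6]
ft_force: [0.4, 0.3, -1.9]
gripper_width: 0.0151
[ 0.4026 -0.036   0.0117] [1.7992e+02 2.0000e-02 8.9610e+01] [ 0.1 -0.1 -1.9] 0.014959185595598829
```

View pics/t19.png

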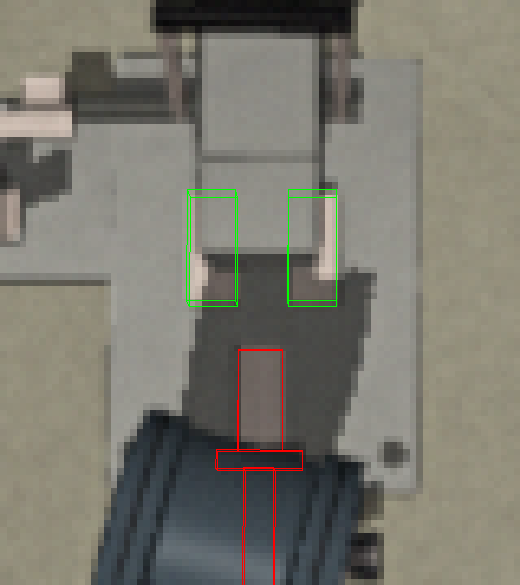

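View pics/s19.png

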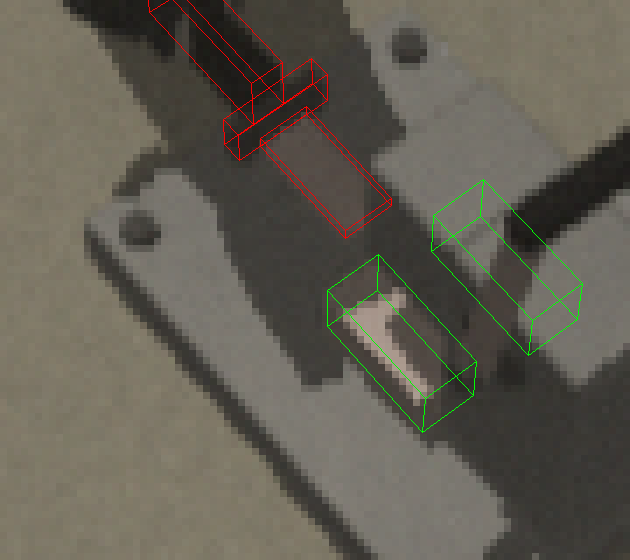

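View pics/s18.png

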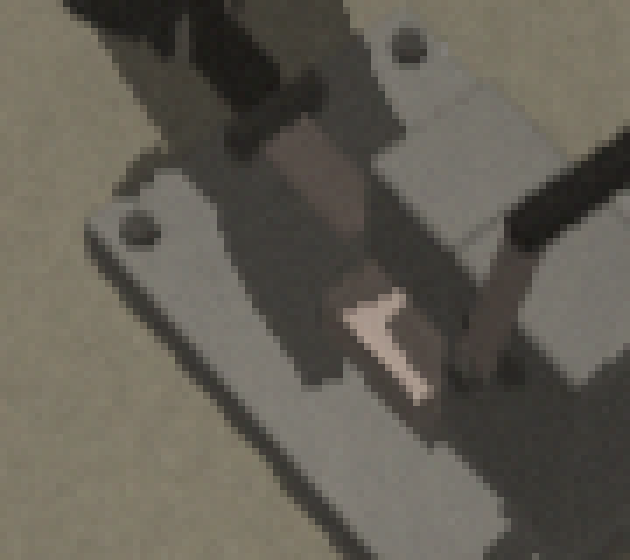

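```bash
python3 -m inch '{"delta_pos":[[-0.0007,0,0.001],[-0.0007,0.003,0.002],[-0.0007,0.008,0.002],[-0.0007,0.014,0.002],[-0.0007,0.02,0.002],[-0.0007,0.026,0.002],[-0.0007,0.032,0.002],[-0.0007,0.038,0.002],[-0.0007,0.043,0.002],[-0.0007,0.045,0.002]],"spin":[0,0,0,0,0,0,0,0,0,0],"hand":[0,0,0,0,0,0,0,0,0,0]}'
python3 -c "
from h import *
for i in range(3): c=grab('wrist')
s=r.state(); print(s['ee_pos'].round(4),s['ee_rot'].round(2),s['ft_force'].round(1),s['moment'].round(2),s['gripper_width'])
plan([.482,-.0373,.0085],89.55)
d=grab('scene'); crop(d['img'],280,190,370,270,7,'pics/s20.png');d=grab('top'); crop(d['img'],270,150,350,240,6.5,'pics/t20.png')
"
```

```text
clock: 12.93
ee_pos: [0.448, -0.0369, 0.0091]
ee_rot: [180.0, 0.0, 89.6]
ft_force: [0.4, -0.6, -1.6]
gripper_width: 0.0153
[ 0.4468 -0.0368  0.0089] [-179.97   -0.     89.62] [ 0.4  0.3 -3.3] [-0.01  0.09 -0.  ] 0.01487874772142385
delta [-0.0003, 0.0352, 0.0004] spin 0.0012 dist 0.035 tool yaw 89.62
```

View pics/s20.png

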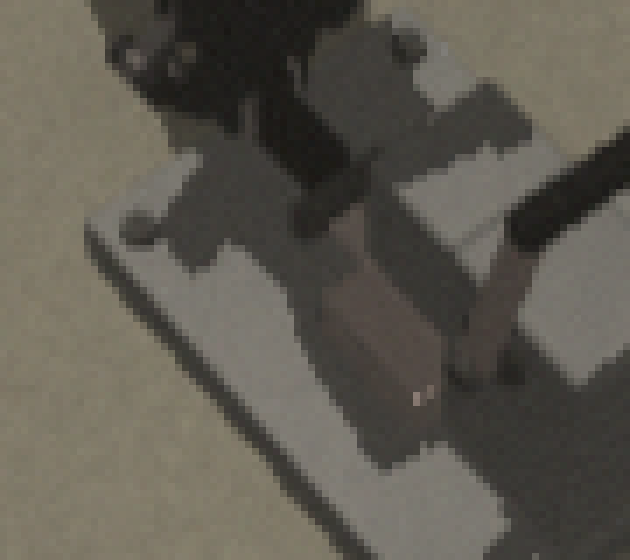

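View pics/t20.png

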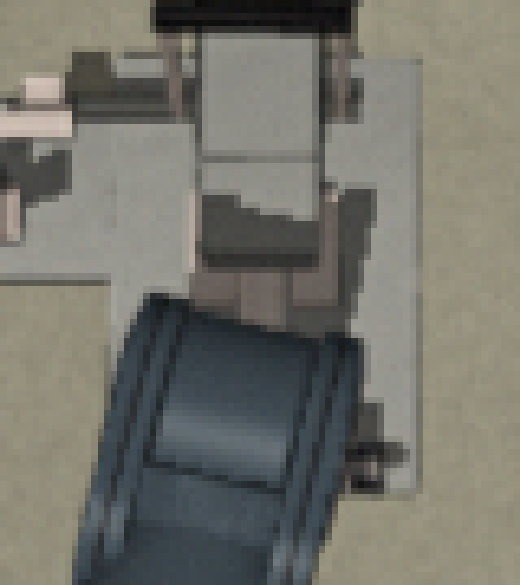

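The blade has entered the slot between the cheeks (top crop, x ≈ 240-287) with no contact force. I'll push on to the stop.

```bash
python3 -m inch '{"delta_pos":[[0,0.004,0],[0,0.009,0],[0,0.014,0],[0,0.019,0],[0,0.023,0],[0,0.027,0],[0,0.03,0],[0,0.0325,0],[0,0.0345,0],[0,0.036,0]],"spin":[0,0,0,0,0,0,0,0,0,0],"hand":[0,0,0,0,0,0,0,0,0,0]}'
python3 -c "
from h import *
for i in range(2): c=grab('wrist')
s=r.state(); print(s['ee_pos'].round(4),s['ee_rot'].round(2),s['ft_force'].round(1),s['moment'].round(2),s['gripper_width'])
"
```

```text
clock: 14.02
ee_pos: [0.4789, -0.0369, 0.0084]
ee_rot: [-179.5, 0.0, 89.6]
ft_force: [-12.0, 1.7, 5.7]
gripper_width: 0.0151
[ 0.4788 -0.0369  0.0083] [-179.51    0.     89.57] [-8.5 -0.1  2.9] [-0.04  1.65 -0.16] 0.014828018605040558
```

```bash
python3 -m inch '{"delta_pos":[[0,0.001,0.0005],[0,0.002,0.001],[0,0.003,0.0015],[0,0.003,0.002],[0,0.003,0.002],[0,0.003,0.002],[0,0.003,0.002],[0,0.003,0.002],[0,0.003,0.002],[0,0.003,0.002]],"spin":[0,0,0,0,0,0,0,0,0,0],"hand":[0,0,0,0,0,0,0,0,0,0]}'
python3 -c "
from h import *
s=r.state(); print(s['ee_pos'].round(4),s['ee_rot'].round(2),s['ft_force'].round(1),s['moment'].round(2),s['gripper_width'])
d=grab('scene'); crop(d['img'],280,190,370,270,7,'pics/s21.png')
a=np.deg2rad(s['ee_rot'][2]-90); g=(.49,-.0373,.03,-.45)
overlay(d,[(GA,g,(0,0,255)),(PR[2:4],(.54,-.0378,0,-.45),(0,255,0))],280,190,370,270,7,'pics/s22.png')
"
```

```text
clock: 14.95
ee_pos: [0.4787, -0.0366, 0.0064]
ee_rot: [-179.2, -0.0, 89.6]
ft_force: [-15.1, 0.3, 9.1]
gripper_width: 0.0151
[ 0.4787 -0.0366  0.0064] [-1.7919e+02 -2.0000e-02  8.9560e+01] [-15.1   0.3   9.1] [ 0.03  2.71 -0.21] 0.015098538123795897
```

View pics/s21.png

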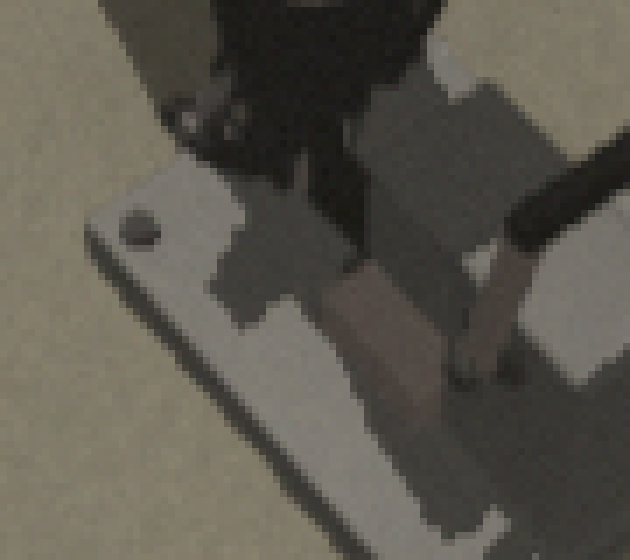

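View pics/s22.png

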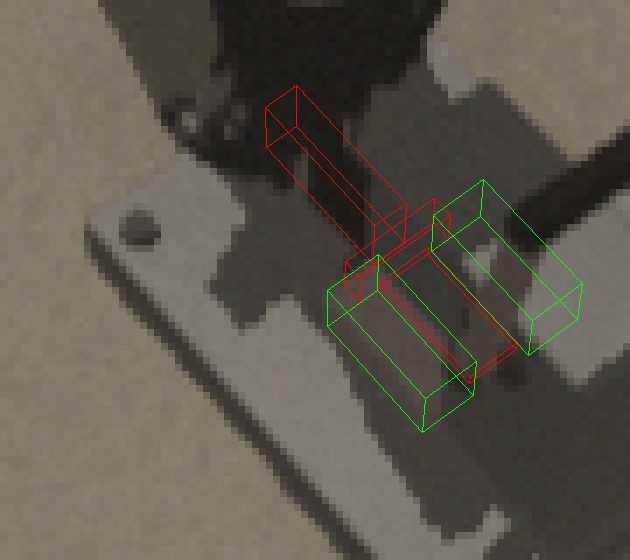

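```bash
python3 -m inch '{"delta_pos":[[0,-0.002,0],[0,-0.004,0],[0,-0.005,0],[0,-0.005,0],[0,-0.005,0],[0,-0.005,0],[0,-0.005,0],[0,-0.005,0],[0,-0.005,0],[0,-0.005,0]],"spin":[0,0,0,0,0,0,0,0,0,0],"hand":[0,0,0,0,20,40,60,100,100,100]}'
python3 -m inch '{"delta_pos":[[0,0,0],[0,0,0],[0,0,-0.01],[0,0,-0.03],[0,-0.005,-0.05],[0,-0.02,-0.07],[0,-0.04,-0.08],[0,-0.05,-0.09],[0,-0.06,-0.1],[0,-0.06,-0.1]],"spin":[0,0,0,0,0,0,0,0,0,0],"hand":[100,100,100,100,100,100,100,100,100,100]}'
python3 -c "
from h import *
import pickle
for i in range(5): c=grab('wrist')
s=r.state(); print(s['ee_pos'].round(4),s['ee_rot'].round(2),s['ft_force'].round(1),s['gripper_width'])
cv2.imwrite('pics/w23.png',c['img']); d={'w':c,'t':grab('top'),'s':grab('scene')}; pickle.dump(d,open('d3.pkl','wb'))
crop(d['s']['img'],280,170,400,270,6,'pics/s23.png')
"
```

```text
clock: 15.83
ee_pos: [0.4816, -0.0372, 0.0074]
ee_rot: [179.9, 0.0, 89.6]
ft_force: [-0.4, 0.5, 0.5]
gripper_width: 0.0766
clock: 16.67
ee_pos: [0.4212, -0.0369, 0.1102]
ee_rot: [179.8, 0.1, 89.6]
ft_force: [0.9, 0.0, 0.0]
gripper_width: 0.0854
[ 0.421  -0.0366  0.1064] [-1.7996e+02 -1.0000e-02  8.9610e+01] [-0.9 -1.1  0.1] 0.08498120009752978
```

View pics/w23.png

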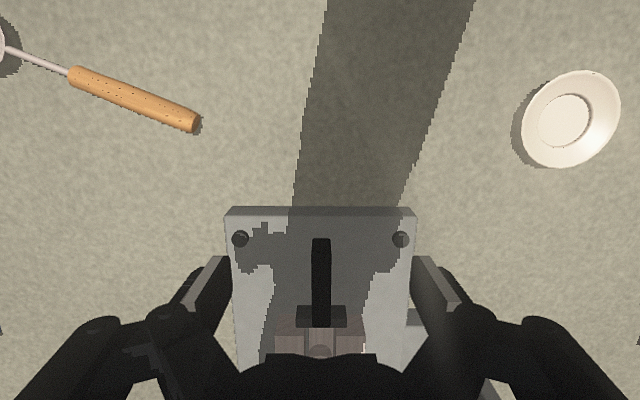

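View pics/s23.png

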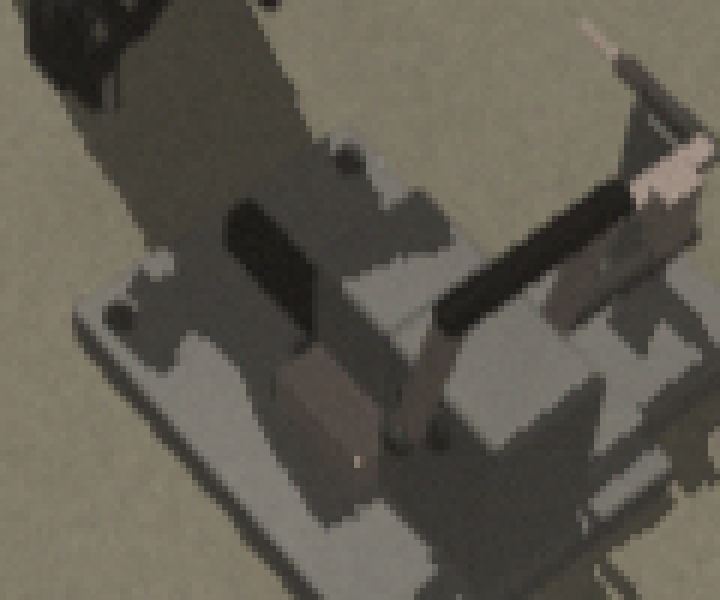

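The gauge is lying free with its shoulder at the cheeks, at about (320,318). I'll zoom in with the model overlaid to check for a gap.

```bash
python3 -c "
from h import *
import pickle
d=pickle.load(open('d3.pkl','rb'));c=d['w']
crop(c['img'],215,195,425,375,3.8,'pics/w24.png')
for X in (.54,.5375):
  a=np.deg2rad(-.45); g=(X-.05*np.cos(a),-.0374-.05*np.sin(a),.03,-.45)
  overlay(c,[(GA,g,(0,0,255)),(PR[:1]+PR[2:4],(X,-.0374,0,-.45),(0,255,0))],215,195,425,375,3.8,'pics/w25_%d.png'%(X*10000))
"
```

```text
(no output)
```

View pics/w24.png

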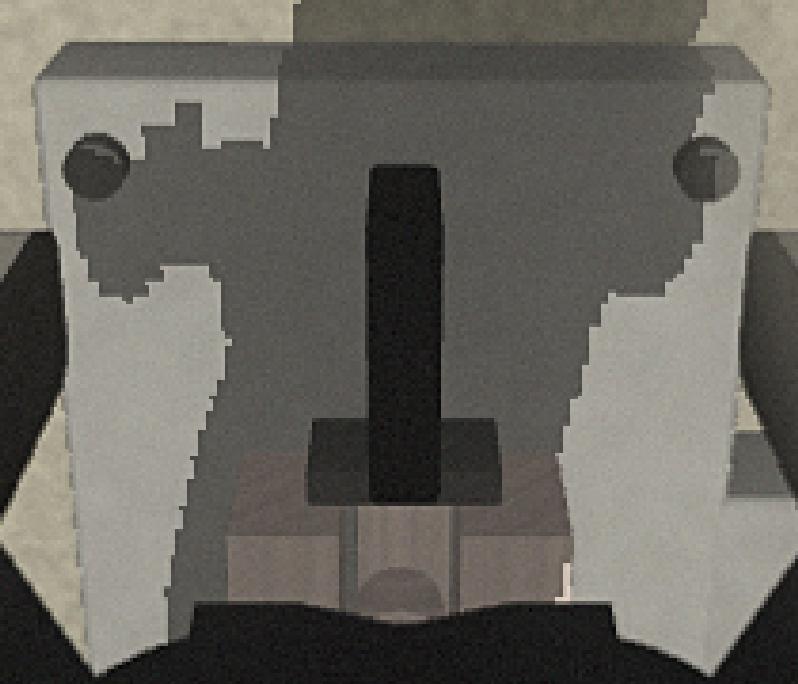

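View pics/w25_5375.png

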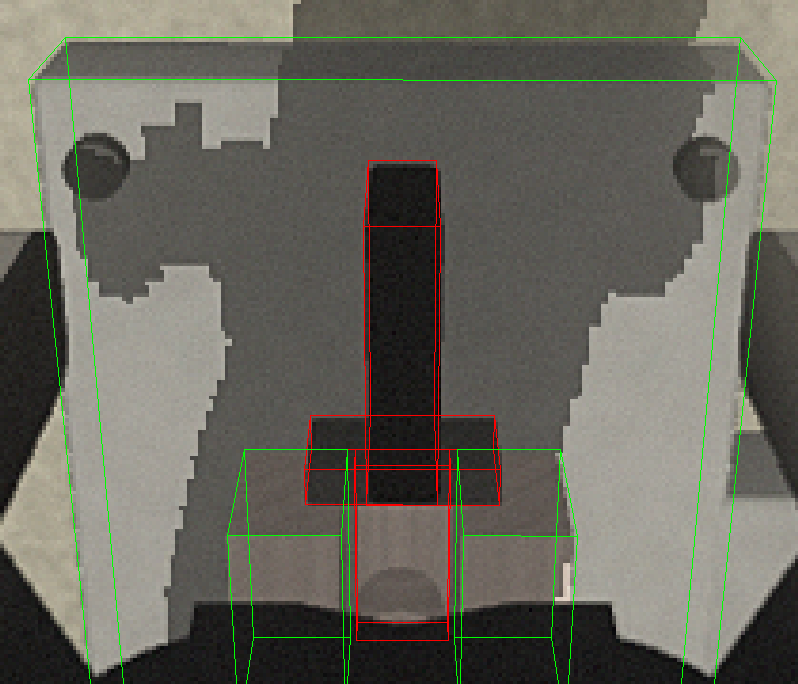

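The overlay with press x = 0.5375 has the shoulder home to within a pixel. To be sure, I'll nudge the grip's rear end with shut fingertips.

```bash
python3 -m inch '{"delta_pos":[[0,0,0],[0,0,0],[0,0,0],[0,0,0],[0,0.003,0.01],[0,0.006,0.03],[0,0.006,0.05],[0,0.006,0.07],[0,0.006,0.085],[0,0.006,0.09]],"spin":[0,0,0,0,0,0,0,0,0,0],"hand":[0,0,0,0,0,0,0,0,0,0]}'
python3 -m inch '{"delta_pos":[[0,0.003,0],[0,0.006,0],[0,0.01,0],[0,0.013,0],[0,0.016,0],[0,0.019,0],[0,0.022,0],[0,0.024,0],[0,0.026,0],[0,0.026,0]],"spin":[0,0,0,0,0,0,0,0,0,0],"hand":[0,0,0,0,0,0,0,0,0,0]}'
python3 -c "
from h import *
c=grab('wrist'); s=r.state(); print(s['ee_pos'].round(4),s['ee_rot'].round(2),s['ft_force'].round(1)); cv2.imwrite('pics/w26.png',c['img'])"
```

```text
clock: 17.85
ee_pos: [0.4243, -0.0361, 0.0134]
ee_rot: [-179.7, -0.1, 89.6]
ft_force: [-0.2, 0.0, 0.1]
gripper_width: 0.0003
clock: 18.68
ee_pos: [0.4474, -0.0369, 0.0169]
ee_rot: [-179.3, 0.1, 89.6]
ft_force: [-13.2, -0.3, 11.5]
gripper_width: -0.0002
[ 0.4474 -0.0369  0.0169] [-1.7933e+02  5.0000e-02  8.9590e+01] [-13.9  -1.   11.8]
```

View pics/w26.png

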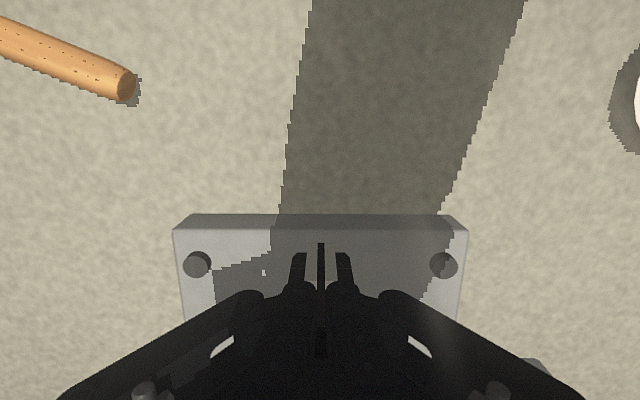

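Resistance started at 0.447 against a predicted 0.4465, and at 13 N the gauge didn't move, so it's home. Next I retract, go up and turn towards the catch.

```bash
python3 -m inch '{"delta_pos":[[0,-0.015,0],[0,-0.04,0],[0,-0.05,-0.02],[0,-0.05,-0.055],[0,-0.05,-0.09],[0,-0.05,-0.13],[0,-0.05,-0.17],[0,-0.05,-0.21],[0,-0.05,-0.235],[0,-0.05,-0.235]],"spin":[0,0,0,0.12,0.24,0.36,0.48,0.6,0.72,0.84],"hand":[0,0,0,0,0,0,0,0,0,0]}'
python3 -c "
from h import *
plan([.562,.042,.25],0)"
```

```text
clock: 19.57
ee_pos: [0.4062, -0.0373, 0.2593]
ee_rot: [179.4, -0.4, 41.1]
ft_force: [-0.4, -0.1, -0.4]
gripper_width: -0.0001
delta [0.1695, 0.0427, 0.0109] spin 0.7181 dist 0.175 tool yaw 41.14
```

```bash
python3 -m inch '{"delta_pos":[[0.017,0.004,0],[0.034,0.009,0],[0.051,0.013,0.0],[0.068,0.017,0],[0.085,0.022,0.0],[0.102,0.026,0.0],[0.12,0.03,0],[0.14,0.036,0],[0.16,0.041,0],[0.17,0.043,0]],"spin":[0.1,0.2,0.3,0.4,0.5,0.6,0.7,0.718,0.718,0.718],"hand":[0,0,0,0,0,0,0,0,0,0]}'
python3 -c "
from h import *
import pickle
for i in range(4): c=grab('wrist')
s=r.state(); print(s['ee_pos'].round(4),s['ee_rot'].round(2),s['qpos'].round(1),s['ft_force'].round(1))
cv2.imwrite('pics/w27.png',c['img'])
def catch(c,X=.5375,Y=-.0376,yaw=-.45):
    pass
P=[]
for th in (0,.06,.12):
    l=-.5+th
    P.append([25,140+50*np.sin(l),168+50*np.cos(l)])
q=proj(c,w(np.array(P)/1000,(.5375,-.0376,0,-.45))); print(q)
d=grab('scene'); q2=proj(d,w(np.array(P)/1000,(.5375,-.0376,0,-.45))); crop(d['img'],330,150,430,240,7,'pics/s27.png',q2)
plan([.562,.042,.165],0)"
```

```text
clock: 20.4
ee_pos: [0.5608, 0.0448, 0.2513]
ee_rot: [-180.0, -0.0, 0.4]
ft_force: [-0.8, -0.1, 0.7]
gripper_width: -0.0005
[0.5586 0.0438 0.2518] [1.7999e+02 5.0000e-02 3.6000e-01] [-2.4  9.3 18.5 99.2 -0.  87.3] [ 0.2 -0.3  0.4]
[[328.73553145 166.28543693]
 [328.86632292 162.90099889]
 [328.99654801 159.29320244]]
delta [0.0036, 0.0016, 0.0871] spin 0.0059 dist 0.087 tool yaw 0.34
```

View pics/w27.png

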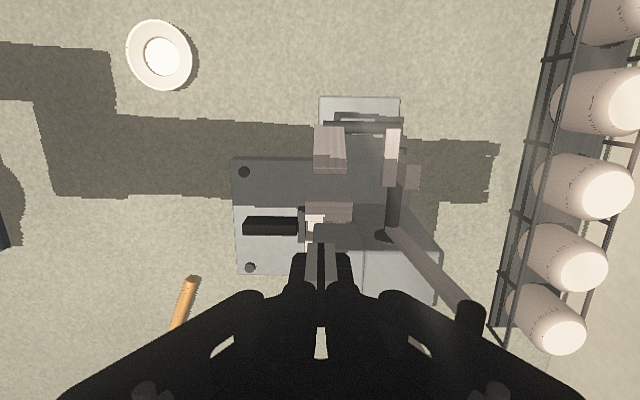

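View pics/s27.png

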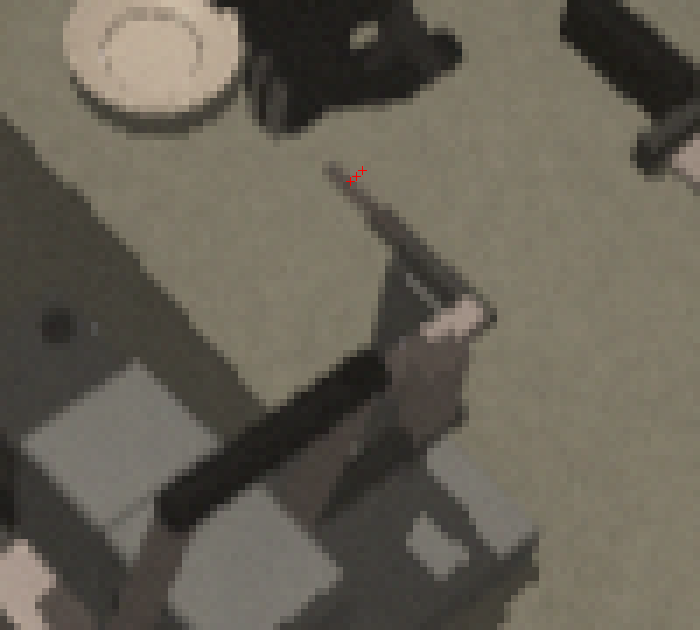

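The tab is at (330,148) in the wrist view, on the far side of the fingers as wanted. I'll lower beside it.

```bash
python3 -m inch '{"delta_pos":[[0.003,0.0015,0.008],[0.003,0.0015,0.02],[0.003,0.0015,0.035],[0.003,0.0015,0.05],[0.003,0.0015,0.062],[0.003,0.0015,0.072],[0.003,0.0015,0.08],[0.003,0.0015,0.085],[0.003,0.0015,0.085],[0.003,0.0015,0.085]],"spin":[0.006,0.006,0.006,0.006,0.006,0.006,0.006,0.006,0.006,0.006],"hand":[0,0,0,0,0,0,0,0,0,0]}'
python3 -c "
from h import *
for i in range(3): c=grab('wrist')
s=r.state(); print(s['ee_pos'].round(4),s['ee_rot'].round(2),s['ft_force'].round(1))
cv2.imwrite('pics/w28.png',c['img'])
d=grab('scene'); crop(d['img'],330,150,430,240,7,'pics/s28.png')"
```

```text
clock: 21.48
ee_pos: [0.5618, 0.0422, 0.1672]
ee_rot: [180.0, -0.0, -0.0]
ft_force: [-0.2, 0.0, -0.3]
gripper_width: -0.0
[0.5624 0.0423 0.1681] [ 1.7999e+02 -1.1000e-01 -0.0000e+00] [-0.2  1.   0.5]
```

View pics/w28.png

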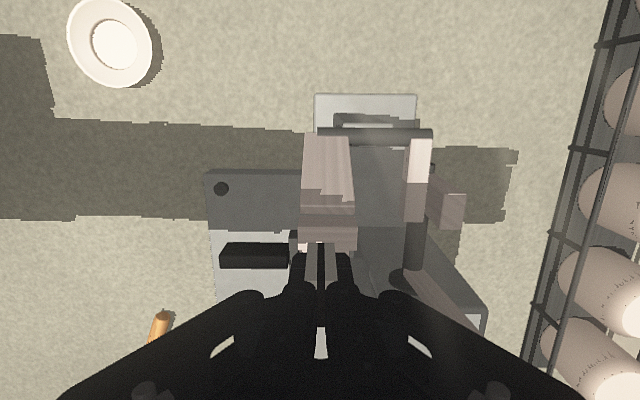

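View pics/s28.png

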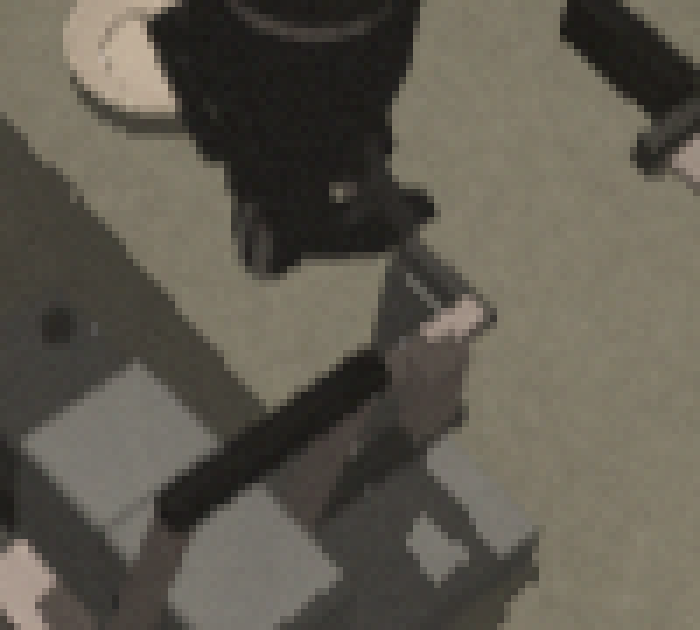

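```bash
python3 -m inch '{"delta_pos":[[0.001,-0.008,0],[0.002,-0.016,0],[0.002,-0.024,0],[0.002,-0.032,0],[0.002,-0.04,0],[0.002,-0.048,0],[0.002,-0.056,0],[0.002,-0.064,0],[0.002,-0.07,0],[0.002,-0.075,0]],"spin":[0,0,0,0,0,0,0,0,0,0],"hand":[0,0,0,0,0,0,0,0,0,0]}'
python3 -c "
from h import *
c=grab('wrist')
s=r.state(); print(s['ee_pos'].round(4),s['ee_rot'].round(2),s['ft_force'].round(1))
cv2.imwrite('pics/w29.png',c['img'])
d=grab('scene'); crop(d['img'],330,120,450,240,5,'pics/s29.png')"
```

```text
clock: 22.52
ee_pos: [0.5635, 0.1184, 0.1667]
ee_rot: [-180.0, 0.0, 0.0]
ft_force: [0.0, -0.4, 1.3]
gripper_width: 0.0002
[0.5635 0.1192 0.1668] [-1.7992e+02  3.0000e-02  8.0000e-02] [ 0.6 -1.2  0.6]
```

View pics/w29.png

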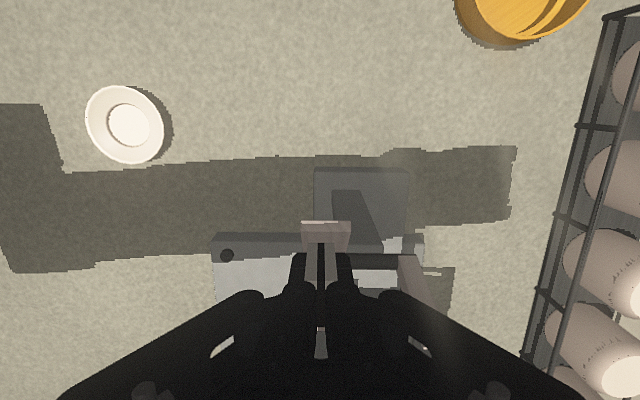

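View pics/s29.png

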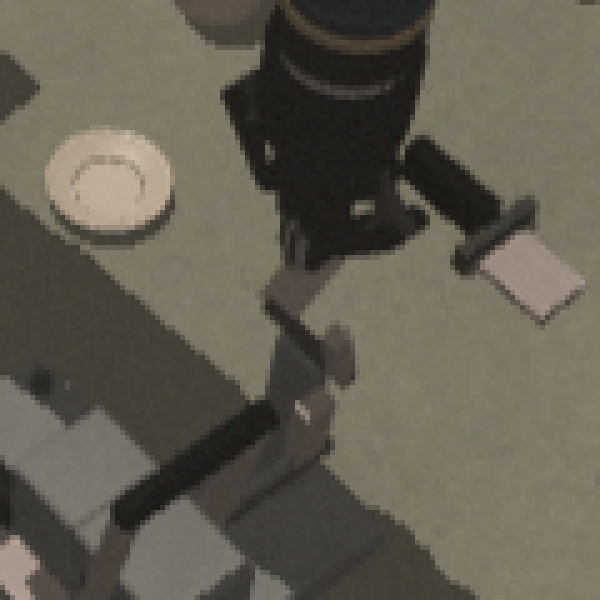

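The tab now leans outward and the catch finger is turned away, with about 1 N of force. I'll push on to its end stop.

```bash
python3 -m inch '{"delta_pos":[[0,-0.003,0],[0,-0.006,0],[0,-0.009,0],[0,-0.012,0],[0,-0.014,0],[0,-0.016,0],[0,-0.016,0],[0,-0.016,0],[0,-0.016,0],[0,-0.016,0]],"spin":[0,0,0,0,0,0,0,0,0,0],"hand":[0,0,0,0,0,0,0,0,0,0]}'
python3 -c "
from h import *
s=r.state(); print(s['ee_pos'].round(4),s['ft_force'].round(1))"
```

```text
clock: 23.45
ee_pos: [0.5642, 0.1266, 0.1681]
ee_rot: [179.3, -0.1, -0.2]
ft_force: [-1.5, -13.9, 3.8]
gripper_width: -0.0001
[0.5642 0.1266 0.1681] [ -1.5 -13.9   3.8]
```

The catch is at its stop, with -13.9 N holding at y 0.1266. Retracting, then up and over the lever grip.

```bash
python3 -m inch '{"delta_pos":[[0,0.015,0],[0,0.03,-0.01],[0,0.04,-0.035],[0,0.045,-0.065],[0,0.05,-0.095],[0.01,0.055,-0.125],[0.02,0.065,-0.15],[0.03,0.08,-0.16],[0.04,0.1,-0.16],[0.05,0.12,-0.16]],"spin":[0,0,0,0,0,0,0,0,0,0],"hand":[0,0,0,0,0,0,0,0,50,100]}'
python3 -c "
from h import *
for i in range(3): c=grab('wrist')
s=r.state(); print(s['ee_pos'].round(4),s['ee_rot'].round(2),s['qpos'].round(1),s['ft_force'].round(1),s['gripper_width'])
cv2.imwrite('pics/w30.png',c['img'])
d=grab('scene'); 
P=[[109,0,269],[109,-46,269],[109,46,269]]
pp=(.5375,-.0376,0,-.45); crop(d['img'],300,120,440,260,5,'pics/s30.png',proj(d,w(np.array(P)/1000,pp)))
print(proj(c,w(np.array(P)/1000,pp)))
plan([.6465,-.0385,.32],0)"
```

```text
clock: 24.28
ee_pos: [0.615, 0.0134, 0.3289]
ee_rot: [-180.0, -0.2, 0.1]
ft_force: [0.2, 0.5, 0.3]
gripper_width: 0.0232
[0.6144 0.0124 0.3261] [-1.7994e+02  5.0000e-02 -1.5000e-01] [-5.100e+00  2.260e+01  4.360e+01  1.111e+02  1.000e-01  8.500e+01] [ 0.7  0.5 -0.2] 0.04573930011160652
[[359.59342529 259.6432866 ]
 [357.42449037 306.17525499]
 [362.03762106 207.81526362]]
delta [0.0327, 0.0518, 0.0064] spin -0.0012 dist 0.062 tool yaw -0.07
```

View pics/w30.png

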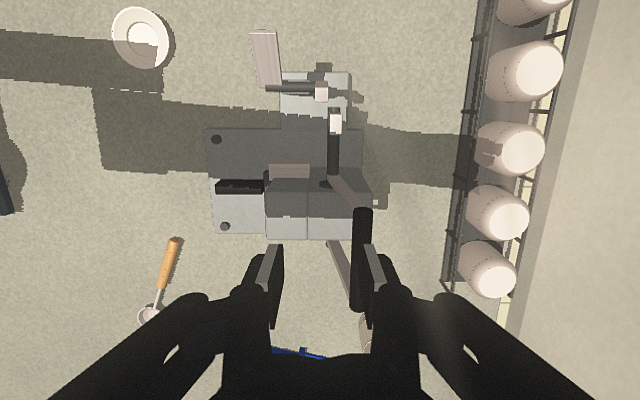

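View pics/s30.png

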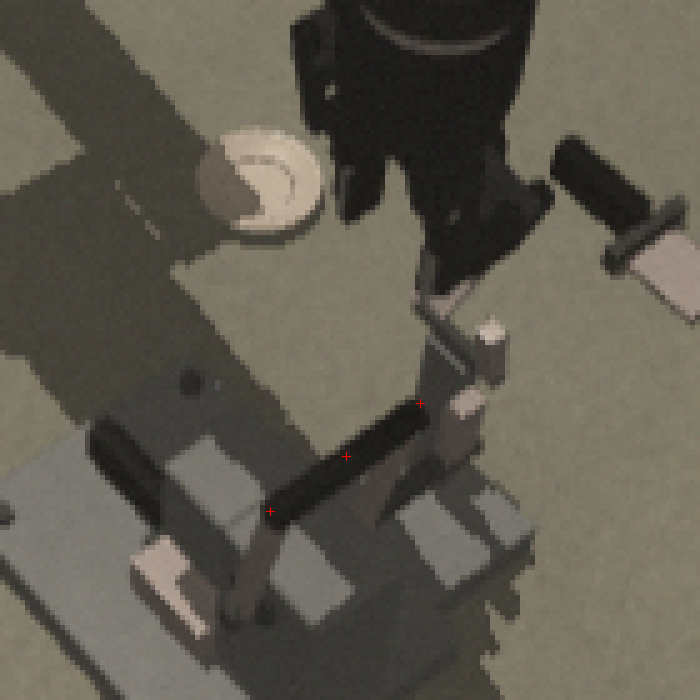

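The catch is fully flipped: tab at (265,55), its finger clear of the lug at (335,120). The grip bar at (360,260) matches the prediction. Going over it and down.

```bash
python3 -m inch '{"delta_pos":[[0.01,0.015,0],[0.02,0.032,0],[0.03,0.047,0],[0.033,0.052,0],[0.033,0.052,0.01],[0.033,0.052,0.025],[0.033,0.052,0.04],[0.033,0.052,0.05],[0.033,0.052,0.06],[0.033,0.052,0.065]],"spin":[0,0,0,0,0,0,0,0,0,0],"hand":[100,100,100,100,100,100,100,100,100,100]}'
python3 -c "
from h import *
for i in range(4): c=grab('wrist')
s=r.state(); print(s['ee_pos'].round(4),s['ee_rot'].round(2),s['qpos'].round(1),s['ft_force'].round(1),s['gripper_width'])
cv2.imwrite('pics/w31.png',c['img'])
plan([.6465,-.0385,.226],0)"
```

```text
clock: 25.32
ee_pos: [0.6457, -0.0369, 0.2607]
ee_rot: [-179.9, 0.1, 0.1]
ft_force: [-0.7, -0.3, -0.4]
gripper_width: 0.0853
[ 0.6466 -0.0379  0.2627] [-1.7999e+02 -3.0000e-02  4.0000e-02] [ -9.3  24.4  38.3 103.9   0.   80.7] [-0.2  0.2 -0.7] 0.08554665550255734
delta [-0.0001, 0.0006, 0.0367] spin 0.0007 dist 0.037 tool yaw 0.04
```

View pics/w31.png

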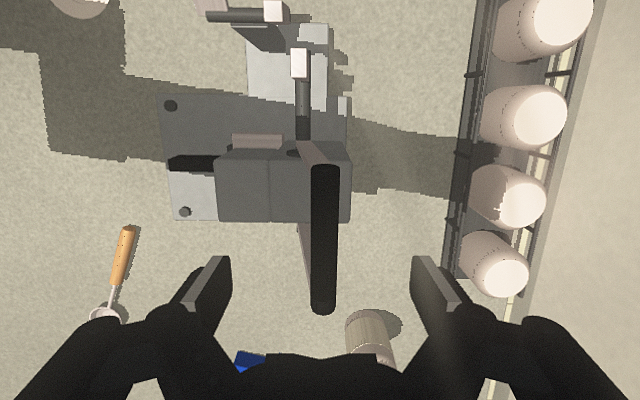

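```bash
python3 -m inch '{"delta_pos":[[0,0.0006,0.008],[0,0.0006,0.018],[0,0.0006,0.027],[0,0.0006,0.034],[0,0.0006,0.036],[0,0.0006,0.036],[0,0.0006,0.036],[0,0.0006,0.036],[0,0.0006,0.036],[0,0.0006,0.036]],"spin":[0,0,0,0,0,0,0,0,0,0],"hand":[100,100,100,100,100,60,30,10,0,0]}'
python3 -m inch '{"delta_pos":[[0,0,0],[0,0,0],[0,0,0],[0,0,0],[0,0,0],[0,0,0],[0,0,0],[0,0,0],[0,0,0],[0,0,0]],"spin":[0,0,0,0,0,0,0,0,0,0],"hand":[0,0,0,0,0,0,0,0,0,0]}'
python3 -c "
from h import *
c=grab('wrist')
s=r.state(); print(s['ee_pos'].round(4),s['ee_rot'].round(2),s['qpos'].round(1),s['ft_force'].round(1),s['gripper_width'])
cv2.imwrite('pics/w32.png',c['img'])"
```

```text
clock: 26.35
ee_pos: [0.6471, -0.0393, 0.2267]
ee_rot: [180.0, -0.1, 0.0]
ft_force: [0.2, -0.2, 0.2]
gripper_width: 0.0257
clock: 27.18
ee_pos: [0.6472, -0.0393, 0.2268]
ee_rot: [180.0, -0.1, -0.0]
ft_force: [3.9, -0.1, 5.5]
gripper_width: 0.0134
[ 0.6472 -0.0393  0.2268] [ 1.7999e+02 -9.0000e-02  0.0000e+00] [-9.4 22.8 32.  99.1  0.  80.6] [3.2 0.7 5.2] 0.013972633465126123
```

View pics/w32.png

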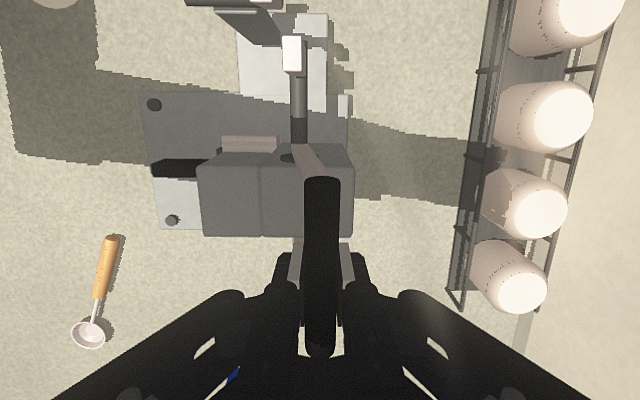

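The bar is pinched at 14 mm. Pulling along the arc.

```bash
python3 -m inch '{"delta_pos":[[-0.0055,0,-0.0008],[-0.011,-0.0001,-0.0012],[-0.0165,-0.0001,-0.0015],[-0.022,-0.0002,-0.0015],[-0.0275,-0.0002,-0.0012],[-0.033,-0.0003,-0.0008],[-0.0385,-0.0003,-0.0001],[-0.044,-0.0004,0.0009],[-0.0493,-0.0004,0.002],[-0.0547,-0.0004,0.0034]],"spin":[0,0,0,0,0,0,0,0,0,0],"hand":[0,0,0,0,0,0,0,0,0,0]}'
python3 -c "
from h import *
c=grab('wrist')
s=r.state(); print(s['ee_pos'].round(4),s['ee_rot'].round(2),s['ft_force'].round(1),s['gripper_width'])
d=grab('scene'); crop(d['img'],300,120,440,260,5,'pics/s33.png')"
```

```text
clock: 28.07
ee_pos: [0.5917, -0.0387, 0.2227]
ee_rot: [-180.0, -0.0, 0.0]
ft_force: [3.8, 0.5, 4.2]
gripper_width: 0.014
[ 0.5905 -0.0386  0.2224] [-1.7998e+02  9.0000e-02  1.0000e-02] [1.4 0.1 5.5] 0.013634145302864779
```

View pics/s33.png

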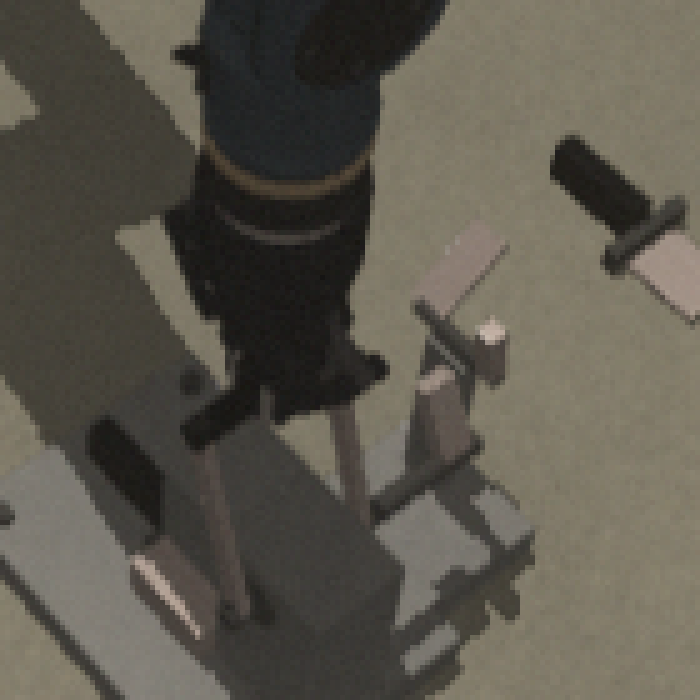

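The lever is upright and past the lug, and the bar is held. Continuing to the stop.

```bash
python3 -m inch '{"delta_pos":[[-0.0053,0,0.0016],[-0.0105,-0.0001,0.0034],[-0.0156,-0.0001,0.0056],[-0.0207,-0.0002,0.0078],[-0.0256,-0.0002,0.0103],[-0.0304,-0.0002,0.0129],[-0.035,-0.0003,0.0158],[-0.0397,-0.0003,0.0189],[-0.044,-0.0004,0.0222],[-0.0484,-0.0004,0.0257]],"spin":[0,0,0,0,0,0,0,0,0,0],"hand":[0,0,0,0,0,0,0,0,0,0]}'
python3 -m inch '{"delta_pos":[[-0.0015,0,0.0013],[-0.003,0,0.0026],[-0.0045,0,0.0039],[-0.006,0,0.0052],[-0.007,0,0.0062],[-0.008,0,0.007],[-0.008,0,0.007],[-0.008,0,0.007],[-0.008,0,0.007],[-0.008,0,0.007]],"spin":[0,0,0,0,0,0,0,0,0,0],"hand":[0,0,0,0,0,0,0,0,0,0]}'
python3 -c "
from h import *
import pickle
c=grab('wrist')
s=r.state(); print(s['ee_pos'].round(4),s['ee_rot'].round(2),s['ft_force'].round(1),s['gripper_width'])
cv2.imwrite('pics/w34.png',c['img'])
d=grab('scene'); crop(d['img'],300,120,440,260,5,'pics/s34.png',proj(d,w(np.array([[6,46,239],[6,-46,239]])/1000,(.5375,-.0376,0,-.45))))"
```

```text
clock: 29.0
ee_pos: [0.5448, -0.0382, 0.1971]
ee_rot: [-180.0, -0.2, 0.0]
ft_force: [14.7, 2.8, 22.1]
gripper_width: 0.0135
clock: 29.83
ee_pos: [0.5457, -0.0383, 0.1973]
ee_rot: [180.0, -1.5, 0.0]
ft_force: [16.8, 2.8, 17.0]
gripper_width: 0.0136
[ 0.5457 -0.0382  0.1973] [ 1.7999e+02 -1.5100e+00  5.0000e-02] [17.9  4.7 16.4] 0.013989227425976743
```

View pics/s34.png

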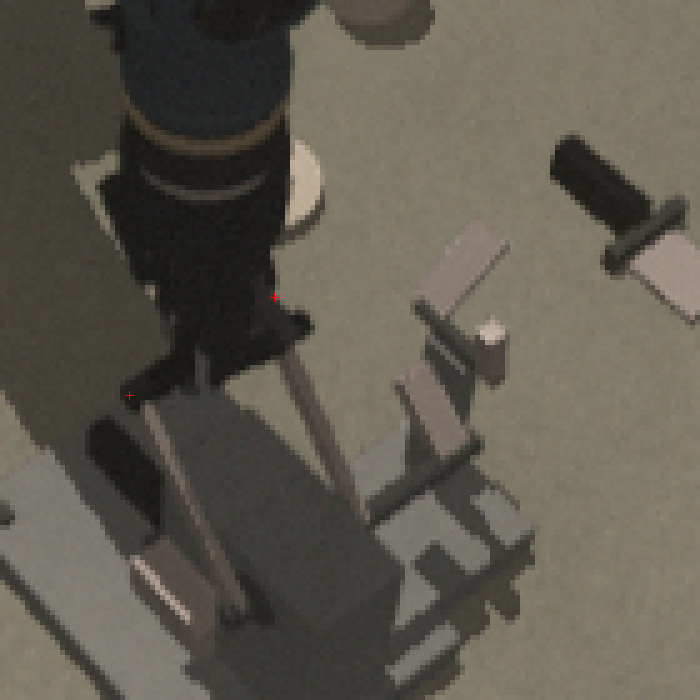

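View pics/w34.png

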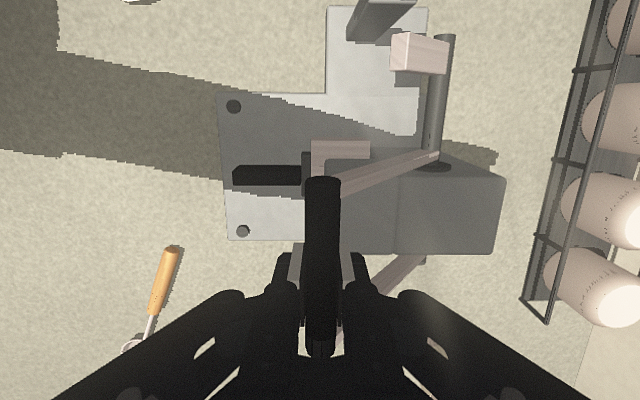

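```bash
python3 -c "
from h import *
c=grab('wrist')
s=r.state(); print(s['ee_pos'].round(4),s['ft_force'].round(1),s['gripper_width'])
pp=(.5375,-.0376,0,-.45)
for th in (.75,.8,.85):
    f=.15-th; P=np.array([[90+130*np.sin(f),46,140+130*np.cos(f)],[90+130*np.sin(f),-46,140+130*np.cos(f)]])/1000
    print(th,proj(c,w(P,pp)).round(1).tolist())
d=grab('scene')
for th in (.75,.8,.85):
    f=.15-th; P=np.array([[90+130*np.sin(f),-46,140+130*np.cos(f)]])/1000
    print(th,proj(d,w(P,pp)).round(1).tolist())
g=(.5375-.05,-.0372,.03,-.45)
overlay(c,[(GA,g,(0,0,255)),(PR[2:4],pp,(0,255,0))],210,80,410,230,4,'pics/w35.png')
crop(c['img'],210,80,410,230,4,'pics/w36.png')"
```

```text
[ 0.5457 -0.0382  0.1973] [17.3  3.7 16. ] 0.01369509621834908
0.75 [[347.6, 182.0], [341.3, 359.3]]
0.8 [[334.2, 179.7], [330.4, 353.4]]
0.85 [[322.0, 177.4], [320.3, 347.4]]
0.75 [[328.2, 199.8]]
0.8 [[326.8, 199.2]]
0.85 [[325.5, 198.6]]
```

View pics/w35.png

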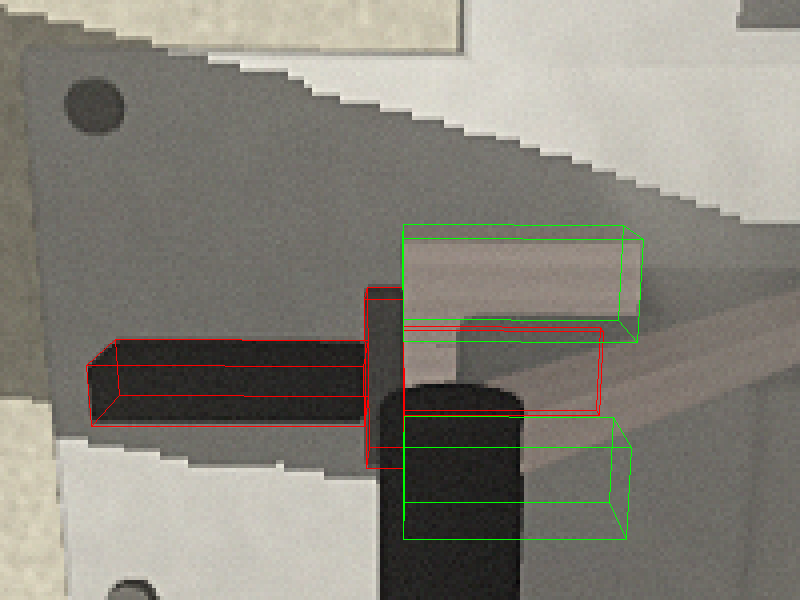

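View pics/w36.png

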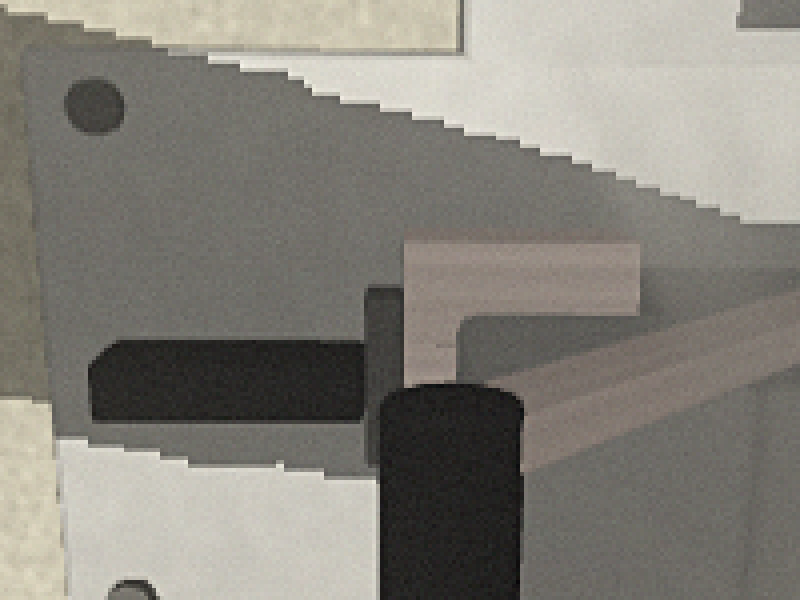

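The last checks agree. The shoulder sits flush on the cheek faces, the bar's end at (323,177) matches 0.85 rad (predicted 322,177.4), and the stop is carrying about 24 N. Handing in.

```bash
python3 -c "
from station import r
print(r.close_job()); s=r.state(); print(s['clock'],s['ee_pos'],s['ft_force'])"
```

```text
the job is handed in; nothing more can be done
None
the job is handed in; nothing more can be done
```

The job is done and was handed in at about 30 s of the 72 s allowed. The interface gave no verdict, so the results below are from my own checks.

**What I did:**
- **Gauge:** I slid the narrow gauge into the slot and let go of it. I then pushed its rear end with shut fingertips, and it did not move at 13 N.
- **Catch:** I flipped it outward to its stop, where it resisted with about 14 N.
- **Lever:** I pulled it by the black cross grip to its stop and handed in while still holding it there.

**Last checks:**
- **Gauge:** in the wrist picture the shoulder is flush against the cheeks, within about a pixel (under 1 mm).
- **Catch:** the pictures show it fully outward, with its finger clear of the lug.
- **Lever:** the bar's end appears at pixel (323,177). The prediction for 0.85 rad is (322,177.4). The lever pushes back with about 24 N against a spring of about 8 N, so it is on its stop.
- **Clamping:** I could not see the foot itself touching the blade. I infer that it clamps from the lever angle.
- **Other things:** I did not touch the wide gauge or anything else on the bench.

**What disagreed or went wrong:**
- **Missed grasp:** the first attempt closed on nothing. The fingertips end about 25–30 mm short of the stated tool point (the TCP), so I went lower and the second attempt held. The first attempt did not move the gauge.
- **Press position:** the first estimate (x 0.540) was about 2.5 mm too far from the robot. I corrected it to 0.5375 from where the gauge stopped and from the close picture.

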